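# Put a flask away in the roll-front bottle locker

### The arm

A 6-joint arm with a two-finger parallel gripper is mounted at the origin on the work surface. World frame = base frame: x ahead of the robot, y to its left, z up, the work surface at z = 0. Lengths are in m, angles in rad, forces in N, time in s.
With the tool pointing down it reaches from about 0.425 to 0.95 m from the base axis. Payload 3.5 kg.
Tool frame: the origin (TCP) lies on the centre line of the jaws, within the pads' length; the fingertips stand 25 mm ahead of it and the grasp point (between the pads) lies 6 mm ahead of it; y points along the fingers, z is the direction in which the jaws open and shut, and the axes are right-handed (so a half turn about y gives the same grasp; the last joint's range is limited). The gripper opens to 85 mm and grips with 20 to 120 N. Pads are 22 mm wide; open, the fingers measure 114 mm over their backs; the gripper's body (76 mm by 85 mm) begins 54 mm behind the grasp point. The pads swing forward as they close: fully open they stand 13 mm farther back than shut.
Start: joints at [1.117, 0.286, 1.577, -0, 1.279, -0.15], TCP at [0.202, 0.644, 0.231] pointing down, gripper open.
Joint ranges: [-2.77, 2.77], [-0.9, 2.22], [0.21, 2.48], [-1.53, 4.67], [0.24, 2.81], [-2.84, 2.84]. Speed limits (rad/s): [2.79, 2.79, 3.14, 3.14, 3.14, 3.14].

### API

Orientations are given as a unit quaternion [x, y, z, w].
In Python, from plant import ctrl gives the robot as it stands.
- The arm moves only by the tool arm_command, never from a script. Its argument "steps" is a list of rows, each an object with "hand": the opening, from 0 (shut) to 1 (fully open); "travel": the shift along the tool's x, y, z in units of 0.3 m (1.0 is 0.3 m), a list of three; "rotation": the turn, a rotation vector about the tool's x, y, z in units of 30 degrees (1.0 is 30 degrees), a list of three. A call has 1 to 20 rows; each row shifts and turns the pose as measured when the row begins, along the tool's axes as they then stand; what a row does not reach is not made up. A row lasts 1/8 s, in which the tool goes at most 62.5 mm and 10.7 degrees, less where a joint would pass 70% of its speed; a pose out of reach is approached as far as the arm can. A call with a number of a shift or a turn outside -1 to 1 is refused whole. A call with a gripper value outside its range is refused whole. The fingers move at their own pace and stop on an object; "grip_force" is the grip in N (left out, the last holds). Time passes only in rows, so rows that do not move let the fingers close. It gives the time, the measured TCP pose, the force and the opening at its end, in the units of the state.
- ctrl.get_state(): the state, without advancing time (a new reading comes with each control period).
- ctrl.read_camera(name): name is "side" or "top"; returns (picture, depth): 420x560x3 uint8, blue, green, red; 420x560 float32, m along the optical axis (not along the pixel's ray), 0 where there is no reading.
- ctrl.camera_params(name): a dict with "fx", "fy", "cx", "cy" (pixels), "distortion" ([k1, k2, p1, p2, k3] as OpenCV has them; the pictures are not rectified), "extrinsics" (4x4, takes a point from camera to world coordinates). Camera axes: x right, y down, z forward; pixel columns grow to the right and rows downward; lengths in m; the calibration is good to about 2 mm. A picture is of the moment at which its call begins. camera_params takes no time and is no camera call.
- ctrl.sign_off(): hands the job in, once; it reports no verdict.
Trained networks look in the newest picture that a camera, given by its name, has taken for a name from the list of things; names that differ only in an ending like _2 or _b are one class to them, and where a whole thing is asked for, a point or a joint stands for the part that bears it (a point fixed in the world has none). Each returns a list of dicts, best first, with "score" (0 to 1); they miss things now and then, are a little off and sometimes report something else, mostly with a low value. They report only what shows in the picture. A call takes as long as a camera call. They do not tell look-alikes from the thing itself.
- ctrl.masks_of(camera, thing): "region" (420x560 bool, what is visible of it) and "at" ([column, row] in pixels, amid what is visible of it).
The state is a dict: "time": time; "qpos": joint angles; "dq": joint speeds; "joint_efforts": joint torques, N m; "eef_pos": TCP position; "tcp_rot": TCP orientation; "contact_force": force on the tool from outside, world axes, zero at the start; "wrist_torque": the same for the moment, N m; "opening": opening from 0.0 (shut) to 1.0 (fully open).
Only numpy, scipy, OpenCV 4.12 (cv2) and the standard library are available. Lean on these libraries where they do the work, as an engineer would, in place of code of your own. Each camera call takes 0.05 s, during which the arm holds its last target.

### The job

Roll the locker's slatted cover fully open by its bar, lay the loose flat flask flat and lengthwise on the cork mat in the free bay, then roll the cover fully shut until its catch has snapped home against the stop. Leave the carton in the other bay and the jar and tape on the bench where they are.

Things in the scene. Friction and masses are not known exactly. Their poses are not given: they have to be found in the camera images.
- case: Plywood and grey roll-front locker fixed to the bench, 330 mm deep (its x), 304 wide (its y), 228 high. Origin: centre of its underside; front faces its own -x, z up. Floor top at z = 12 mm. A divider 6 mm thick along x at y = 0, top at z = 37 mm, parts two bays. Inner back face at x = 121 mm. A fixed hood roofs it behind x = +45 mm; with the cover open, all before that is open to above.
- front_edge (a point): Middle of the top edge of the locker's front board (8 mm thick, from case x = -152 to -144 mm), at case (-148, 0, 70) mm. The cover's lowest slat comes down just above it when shut. When shut, the slats rise close behind the bar: 54 mm above the bar's height they are only 62 mm behind it, so an upright gripper may rub on them; leaning it out over the front by about 0.5 rad clears them.
- axis (a point): Middle of the cover's turning axis, at case (0, 0, 65) mm; the axis runs along the case's y. The two upright D-shaped cheeks, 12 mm thick, inner faces at case y = +-140 mm, are rounded at 163 mm radius about it and stay in place.
- cover (a joint): Cover of brown wooden slats (outer radius 150 mm) on a circular track: 0 = shut, 1.75 rad = fully open, hard stops at both. Stiff: 5 N of track friction at the bar, up to 9 N with its weight; stays where left. A sprung catch acts below 0.07 rad: closing then takes about 9 N at the bar, till it snaps over in the last 0.016 rad (3 mm at the bar) and holds at 0; pulling it open takes 10 N.
- bar (a point): Middle of the pull bar: round steel, 12 mm thick, 150 mm long along the case's y, on legs at its ends, 188 mm from the cover's axis, 38 mm outside the slats. At cover angle q and unloaded it lies at case x = -188 mm * cos(0.175 + q), y = 0, z = 65 mm + 188 mm * sin(0.175 + q). Its legs are rubber-sprung: it gives 1 mm per 1.2 N along the track, to 15 mm either way, before or after the cover.
- flask: The flat amber glass flask to put away, lying on its broad face: 165 mm long along its x (neck and black cap at +x), body 115 x 56 x 32 mm (from x = -80 to +35 mm), about 0.3 kg. Origin: middle of its length, on its underside; z up.
- flask_grip (a point): Point to grip the flask across its 56 mm width (its y): 20 mm behind the flask's origin, 22 mm above its underside, about its centre of mass.
- mat: Cork mat 160 x 90 x 3 mm, fixed on the floor of the free bay (either one of the two), long side along the case's x. Origin: centre of its underside.
- carton: Cardboard carton 140 x 55 x 45 mm lying in the other bay (bystander). Origin: centre of its underside.
- tape: Roll of tape, 110 mm across, 48 mm high, on the bench (bystander). Origin: centre of its underside.
- jar: Lidded jar, 72 mm across, 95 mm high, on the bench (bystander). Origin: centre of its underside.
Not all that is in view belongs to the job. Of the things that look like the flask, the smaller one is meant.

How it is judged:
On the way, in this order (a step that is already met when the one before it is completed fails the run):
1. the cover is rolled fully open (at least 1.6 of 1.75 rad) (value of joint cover above 1.6 rad), for 0.2 s.
2. the flask lies on the cork mat, let go, with the cover still open (value of joint cover above 1.3 rad and horizontal distance between flask and mat below 0.035 m and z of flask in the frame of mat below 0.012 m and contact force between the fingers and flask below 0.2 N), for 0.2 s.
At the end, for the whole second after the job is handed in: The cover is snapped shut (within 0.012 rad, about 2 mm at the bar, of its stop); the flask lies flat at rest on the cork mat, its middle within 35 mm of the mat's middle, lengthwise within 0.3 rad (neck either way) (value of joint cover below 0.012 rad and horizontal distance between flask and mat below 0.035 m and z of flask in the frame of mat below 0.012 m and angle between flask's own z axis and vertical below 0.15 rad and angle between the x axis of flask and the x axis of mat, either way round below 0.3 rad and linear speed of flask below 0.02 m/s); the robot touches nothing.
It fails at once if the carton is shifted by more than 30 mm (distance of carton from where it was at the start of the episode above 0.03 m).
It fails at once if the jar is shifted by more than 30 mm (distance of jar from where it was at the start of the episode above 0.03 m).
It fails at once if the tape is shifted by more than 30 mm (distance of tape from where it was at the start of the episode above 0.03 m).
It also fails if it takes over 72 s, if anything falls off the work surface, if the arm or the gripper's body presses on something with over 40 N, if the wrist force passes 120 N, or if a joint passes its speed limit or range.

## Working session

There is one attempt and no reset: what is moved stays moved. The work goes in short steps, Python scripts to look and compute and a tool call to move; the robot and the scene stay as the last step left them, time stands still between calls to the robot, and variables do not carry over. Pictures are saved under pics/ and viewed, and the job is handed in when it is done.

Besides the shell and the picture viewer there is one more tool, called after "Request:" by a JSON object that holds its "name" and its "arguments". arm_command: Moves the arm, as the interface text tells. Shifts and turns lie within -1 to 1; 1 stands for 0.3 m of shift or 30 degrees of turn. Its arguments: {"type":"object","properties":{"steps":{"type":"array","items":{"type":"object","properties":{"hand":{"type":"number"},"travel":{"type":"array","items":{"type":"number","minimum":-1,"maximum":1}},"rotation":{"type":"array","items":{"type":"number","minimum":-1,"maximum":1}}}}},"grip_force":{"type":"number"}},"required":["steps"]}

```bash
ls; mkdir -p pics; cat > h.py <<'E'
from plant import ctrl
import numpy as np, cv2
from scipy.spatial.transform import Rotation as R
def cam(n):
    p=ctrl.camera_params(n); K=np.array([[p['fx'],0,p['cx']],[0,p['fy'],p['cy']],[0,0,1.]]); return K,np.array(p['distortion']),np.array(p['extrinsics'])
def cloud(n,depth):
    K,D,T=cam(n); v,u=np.mgrid[0:420,0:560]
    q=cv2.undistortPoints(np.stack([u.ravel(),v.ravel()],1).astype(np.float64).reshape(-1,1,2),K,D).reshape(420,560,2)
    P=np.dstack([q[...,0]*depth,q[...,1]*depth,depth])
    W=P@T[:3,:3].T+T[:3,3]; W[depth<=0]=np.nan
    return W
def proj(n,X):
    K,D,T=cam(n); Ti=np.linalg.inv(T)
    X=np.atleast_2d(X)
    return cv2.projectPoints(X@Ti[:3,:3].T+Ti[:3,3],np.zeros(3),np.zeros(3),K,D)[0].reshape(-1,2)
E
python3 - <<'E'
from h import *
np.set_printoptions(precision=4,suppress=True)
for n in ['side','top']:
    im,d=ctrl.read_camera(n); cv2.imwrite(f'pics/{n}0.png',im); np.save(f'{n}0.npy',d)
    W=cloud(n,d)
    for t in ['case','cover','bar','flask','mat','carton','tape','jar']:
        for m in ctrl.masks_of(n,t):
            r=m['region']; P=W[r]; P=P[~np.isnan(P[:,0])]
            print(n,t,round(m['score'],2),np.array(m['at']),r.sum(),np.median(P,0) if len(P) else None)
s=ctrl.get_state(); print(s)
E
```

```text
pics
side case 0.84 [269.8 190.2] 12829 [0.5462 0.0548 0.1925]
side cover 0.73 [288.9 177. ] 5684 [0.5794 0.0115 0.204 ]
side cover 0.56 [268.4 188.7] 12868 [0.5467 0.0543 0.1924]
side bar 0.61 [332.3 188.9] 253 [ 0.5991 -0.1101  0.1321]
side flask 0.85 [374.1 235. ] 850 [ 0.5177 -0.2718  0.0296]
side flask 0.73 [372.4 308. ] 1794 [ 0.2832 -0.2882  0.0434]
side tape 0.9 [409.8 185.4] 887 [ 0.6643 -0.3528  0.0431]
side jar 0.95 [149.6 200. ] 652 [0.475  0.4144 0.0892]
side jar 0.23 [268.7 185.2] 12705 [0.5465 0.0553 0.1929]
top case 0.7 [266.5 170. ] 17104 [0.5649 0.0647 0.1988]
top cover 0.71 [290.8 165.4] 8919 [0.5845 0.0137 0.2044]
top flask 0.93 [402.9 293.1] 2511 [ 0.2872 -0.2865  0.0424]
top flask 0.88 [395.2 207.4] 1160 [ 0.5209 -0.2747  0.0295]
top tape 0.69 [429.2 148.3] 1005 [ 0.6645 -0.3478  0.0442]
top jar 0.97 [126.9 213.2] 887 [0.4787 0.4124 0.0913]
{'time': 0.9, 'qpos': array([ 1.117 ,  0.2863,  1.5767,  0.    ,  1.2786, -0.15  ]), 'dq': array([ 0.0018, -0.0008,  0.0013, -0.0011,  0.0016, -0.0009]), 'joint_efforts': array([  0.0004, -40.5959, -29.2942,  -0.0001,   0.0005,  -0.    ]), 'eef_pos': array([0.2019, 0.6441, 0.2313]), 'tcp_rot': array([-0.6989,  0.107 , -0.107 ,  0.699 ]), 'contact_force': array([-0.4104,  0.2314,  0.1358]), 'wrist_torque': array([-0.0179,  0.0001,  0.0547]), 'opening': 0.9991386924067664}
```

View pics/top0.png

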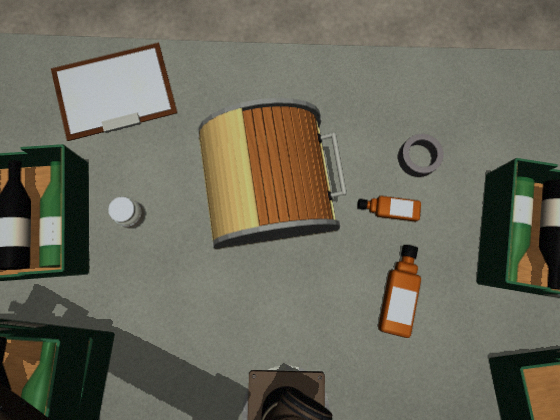

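View pics/side0.png

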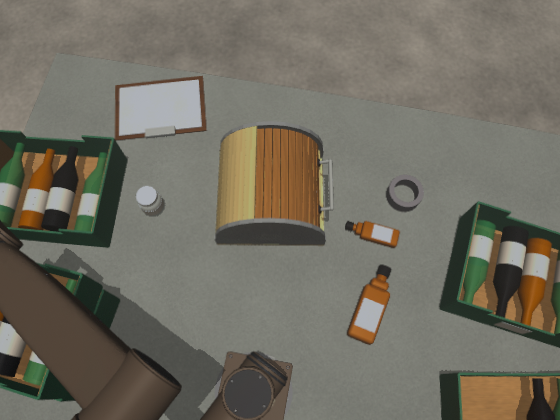

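Two flask look-alikes: A at top (403,293), about 2500 px, and B at top (395,207), about 1160 px. B is the smaller one, so it fits the description. I'll check the sizes and an enlarged crop, and fit the case pose.

```bash
cat > fit.py <<'E'
from h import *
from scipy.optimize import least_squares
np.set_printoptions(precision=4,suppress=True)
allp=[];cov=[];barp=[]
for n in ['side','top']:
    im,d=ctrl.read_camera(n); W=cloud(n,d)
    if n=='top': cv2.imwrite('pics/crop0.png',cv2.resize(im[180:350,330:470],None,fx=3.4,fy=3.4,interpolation=cv2.INTER_CUBIC))
    for m in ctrl.masks_of(n,'flask'):
        P=W[m['region']]; P=P[~np.isnan(P[:,0])]; P=P[P[:,2]>0.008]
        (c,wh,a)=cv2.minAreaRect((P[:,:2]*1000).astype(np.float32)); print(n,m['at'],m['score'],'rect',c,wh,a,'z95',np.percentile(P[:,2],95))
        w,v=np.linalg.eigh(np.cov(P[:,:2].T)); print('  mean',P.mean(0),'dir',np.degrees(np.arctan2(v[1,1],v[0,1])))
    ms=ctrl.masks_of(n,'cover'); P=W[ms[0]['region']]; cov.append(P[P[:,2]>0.15])
    ms=ctrl.masks_of(n,'case');print([ (m['score'],m['region'].sum()) for m in ms]); P=W[ms[0]['region']]; allp.append(P[P[:,2]>0.03])
    # bar
    near=(W[...,2]>0.07)&(W[...,2]<0.13)&(W[...,1]<-0.10)&(W[...,1]>-0.2)&(W[...,0]>0.45)&(W[...,0]<0.75)
    barp.append(W[near])
cov=np.vstack(cov); al=np.vstack(allp); barp=np.vstack(barp)
np.savez('c.npz',cov=cov,al=al,barp=barp)
def f(p):
    x,s,r=p; n=np.array([np.cos(x),np.sin(x)])  # case x-axis dir
    h=cov[:,:2]@n-s; return np.hypot(h,cov[:,2]-0.065)-r
r=least_squares(f,[np.pi/2,0.03,0.15],loss='soft_l1',f_scale=0.002); print('fit',r.x,np.degrees(r.x[0]),np.std(f(r.x)))
th,s,_=r.x; n=np.array([np.cos(th),np.sin(th)]); t=np.array([-n[1],n[0]])
a=al[:,:2]@t; h=al[:,:2]@n-s; rad=np.hypot(h,al[:,2]-.065)
k=rad>0.157; k&=(al[:,2]>.1); print('cheek y pct',np.percentile(a[k],[0.5,2,10,40,60,90,98,99.5]), np.histogram(a[k],20))
print('bar',len(barp),np.c_[barp[:,:2]@n-s,barp[:,:2]@t,barp[:,2]][::max(1,len(barp)//40)])
E
python3 fit.py
```

```text
side [375.3, 235.3] 0.94 rect (521.4136352539062, -263.617919921875) (163.62013244628906, 58.51777648925781) 84.37149810791016 z95 0.03586152283218745
  mean [ 0.5168 -0.2723  0.0289] dir 84.50575748351865
side [372.9, 307.2] 0.86 rect (305.9015808105469, -292.33270263671875) (78.29320526123047, 234.41485595703125) 77.7040023803711 z95 0.04909035794681029
  mean [ 0.2873 -0.2864  0.0419] dir 167.58202519764717
side [270.4, 188.1] 0.7 rect (578.3577270507812, 53.639373779296875) (309.02996826171875, 347.54583740234375) 9.687005043029785 z95 0.21824714599907444
  mean [0.5529 0.0543 0.1728] dir 179.1618054983868Traceback (most recent call last):
  File "fit.py", line 12, in <module>
    ms=ctrl.masks_of(n,'cover'); P=W[ms[0]['region']]; cov.append(P[P[:,2]>0.15])
                                     ~~^^^
IndexError: list index out of range
```

```bash
echo
sed -i "s/ms=ctrl.masks_of(n,'cover'); P=/ms=ctrl.masks_of(n,'cover') or ctrl.masks_of(n,'cover')\n    if ms and ms[0]['region'].sum()<10000: P=/; s/ms=ctrl.masks_of(n,'case');/ms=ctrl.masks_of(n,'case') or ctrl.masks_of(n,'case');/" fit.py; python3 fit.py
```

```text
side [372.9, 309.6] 0.96 rect (306.43621826171875, -292.8103942871094) (79.1844711303711, 235.25848388671875) 77.8216552734375 z95 0.04897578217684031
  mean [ 0.2866 -0.2859  0.042 ] dir 167.83399959522606
side [374.4, 232.0] 0.95 rect (520.747802734375, -261.6546630859375) (160.99652099609375, 57.882911682128906) 85.83340454101562 z95 0.03602828110741255
  mean [ 0.5173 -0.2704  0.0289] dir 84.23195117157822
[]Traceback (most recent call last):
  File "fit.py", line 14, in <module>
    ms=ctrl.masks_of(n,'case') or ctrl.masks_of(n,'case');print([ (m['score'],m['region'].sum()) for m in ms]); P=W[ms[0]['region']]; allp.append(P[P[:,2]>0.03])
                                                                                                                    ~~^^^
IndexError: list index out of range
```

```bash
echo
cat > fit.py <<'E'
from h import *
from scipy.optimize import least_squares
np.set_printoptions(precision=4,suppress=True)
A=[];C=[];F=[]
for n in ['side','top']:
    im=cv2.imread(f'pics/{n}0.png'); d=np.load(f'{n}0.npy'); W=cloud(n,d)
    if n=='top': cv2.imwrite('pics/crop0.png',cv2.resize(im[180:350,330:470],None,fx=3.4,fy=3.4,interpolation=cv2.INTER_CUBIC))
    k=(W[...,0]>.36)&(W[...,0]<.8)&(W[...,1]>-.19)&(W[...,1]<.26)&(W[...,2]>.03)&(W[...,2]<.26)
    A.append(W[k]); C.append(im[k].astype(float))
    k=(W[...,0]>.46)&(W[...,0]<.58)&(W[...,1]>-.36)&(W[...,1]<-.16)&(W[...,2]>.008)&(W[...,2]<.06)
    F.append(W[k])
for P in F:
    w,v=np.linalg.eigh(np.cov(P[:,:2].T)); c,wh,a=cv2.minAreaRect((P[:,:2]*1000).astype(np.float32)); print('flask rect',c,wh,a,'pca',np.degrees(np.arctan2(v[1,1],v[0,1])), np.percentile(P[:,2],[50,95]))
al=np.vstack(A); c=np.vstack(C)
brown=(c[:,2]>1.7*c[:,1])&(al[:,2]>.12)
cov=al[brown]; print(len(cov))
def f(p):
    x,s,r=p; n=np.array([np.cos(x),np.sin(x)])
    return np.hypot(cov[:,:2]@n-s,cov[:,2]-0.065)-r
r=least_squares(f,[np.pi/2,0.03,0.15],loss='soft_l1',f_scale=0.002); print('fit',r.x,np.degrees(r.x[0]),np.std(f(r.x)))
th,s,_=r.x; n=np.array([np.cos(th),np.sin(th)]); t=np.array([-n[1],n[0]])
a=al[:,:2]@t; h=al[:,:2]@n-s; rad=np.hypot(h,al[:,2]-.065)
k=(rad>0.157)&(rad<.168)&(al[:,2]>.1); print('cheek y',np.histogram(a[k],np.arange(-.78,-.38,.01)));lo=a[k&(a<-.5)];
grey=k&(np.ptp(c,axis=1)<40)
print('ends',np.percentile(a[grey],[.5,2,98,99.5]))
b=(rad>.175)&(rad<.2)&(h<-.15); print('bar',b.sum()); print(np.c_[h[b],a[b],al[b,2]][::max(1,b.sum()//40)])
E
python3 fit.py
```

```text
flask rect (527.3621215820312, -261.43426513671875) (93.4962387084961, 187.38128662109375) 3.583979606628418 pca 84.42925289474292 [0.0296 0.0359]
flask rect (521.774169921875, -264.525146484375) (165.33334350585938, 59.850555419921875) 84.73687744140625 pca 83.05186466112751 [0.0294 0.034 ]
599
fit [ 1.7493 -0.0438  0.148 ] 100.2294917680485 0.0017149350588303012
cheek y (array([  0,   0,   0,   0, 156, 776, 382, 279, 289, 293, 290, 287, 316,
       305, 285, 298, 291, 313, 302, 303, 305, 305, 309, 306, 324, 317,
       328, 341, 324, 329, 313, 330, 332, 335, 866, 302,   0,   0,   0]), array([-0.78, -0.77, -0.76, -0.75, -0.74, -0.73, -0.72, -0.71, -0.7 ,
       -0.69, -0.68, -0.67, -0.66, -0.65, -0.64, -0.63, -0.62, -0.61,
       -0.6 , -0.59, -0.58, -0.57, -0.56, -0.55, -0.54, -0.53, -0.52,
       -0.51, -0.5 , -0.49, -0.48, -0.47, -0.46, -0.45, -0.44, -0.43,
       -0.42, -0.41, -0.4 , -0.39]))
ends [-0.7328 -0.7317 -0.4271 -0.4262]
bar 546
[[-0.1708 -0.6548  0.1392]
 [-0.1683 -0.6483  0.1321]
 [-0.1713 -0.6395  0.1299]
 [-0.1706 -0.6283  0.1331]
 [-0.1705 -0.6194  0.1311]
 [-0.17
[... 292 characters left out ...]
-0.1669 -0.5028  0.1317]
 [-0.1729 -0.6592  0.1311]
 [-0.1711 -0.6526  0.1355]
 [-0.1692 -0.6503  0.128 ]
 [-0.1775 -0.6425  0.1317]
 [-0.1708 -0.635   0.1334]
 [-0.1807 -0.6297  0.1292]
 [-0.1736 -0.6217  0.1328]
 [-0.1726 -0.6145  0.1311]
 [-0.1785 -0.6075  0.134 ]
 [-0.1744 -0.5998  0.1356]
 [-0.1698 -0.5954  0.1269]
 [-0.1805 -0.5876  0.1303]
 [-0.1742 -0.5807  0.1306]
 [-0.1698 -0.5727  0.1336]
 [-0.1757 -0.566   0.1361]
 [-0.173  -0.5601  0.1309]
 [-0.1789 -0.5534  0.1335]
 [-0.1746 -0.5457  0.1359]
 [-0.1698 -0.5406  0.1289]
 [-0.1776 -0.533   0.1342]
 [-0.1714 -0.5263  0.1342]
 [-0.1782 -0.5207  0.132 ]
 [-0.1747 -0.514   0.1305]
 [-0.1645 -0.5088  0.1264]
 [-0.1748 -0.5032  0.1331]]
```

```bash
echo
```

```text
(no output)
```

View pics/crop0.png

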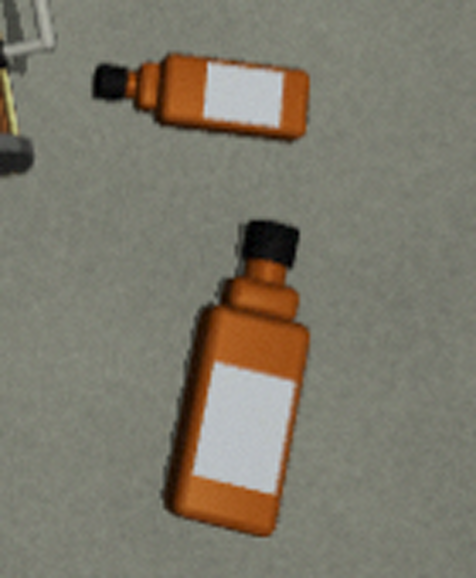

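A is 235 x 78 mm. B is 165 x 58 mm with its neck toward +y, so B (395,207) is the flask. I'll refine the case pose next.

```bash
cat >> fit.py <<'E'
print('---')
sat=np.ptp(c,axis=1)>40; yel=sat&(al[:,2]>.12)&(c[:,2]<=1.5*c[:,1]); br=sat&(al[:,2]>.12)&(c[:,2]>1.5*c[:,1])
print(yel.sum(),br.sum())
Y=al[yel];B=al[br]
def f2(p):
    x,s,r1,r2=p; n=np.array([np.cos(x),np.sin(x)])
    return np.r_[np.hypot(Y[:,:2]@n-s,Y[:,2]-.065)-r1,np.hypot(B[:,:2]@n-s,B[:,2]-.065)-r2]
r=least_squares(f2,[th,s,.163,.15],loss='soft_l1',f_scale=.002);print(r.x,np.degrees(r.x[0]))
th,s=r.x[:2]; n=np.array([np.cos(th),np.sin(th)]); t=np.array([-n[1],n[0]])
a=al[:,:2]@t; h=al[:,:2]@n-s; rad=np.hypot(h,al[:,2]-.065)
g=(rad>.157)&(rad<.168)&(al[:,2]>.1)&(np.ptp(c,axis=1)<40)
e=np.percentile(a[g],[.5,99.5]); print('ends',e,np.ptp(e)); am=e.mean()
b=(rad>.175)&(rad<.2)&(h<-.15); ba=a[b]; print('bar mid',np.percentile(ba,[1,99])-am, 'h,z med',np.median(h[b]),np.median(al[b,2]),np.median(rad[b]))
o=n*s+t*am; print('case origin',o,'yaw',th)
import json; json.dump(dict(o=list(o),th=th),open('case.json','w'))
for nme in ['top','side']:
    im=cv2.imread(f'pics/{nme}0.png')
    def cw(X): X=np.atleast_2d(X); return np.c_[o+X[:,:1]*n+X[:,1:2]*t,X[:,2]]
    for yy in [-.152,.152]:
        an=np.linspace(0,np.pi,40); X=np.c_[-.163*np.cos(an),0*an+yy,.065+.163*np.sin(an)]
        cv2.polylines(im,[proj(nme,cw(X)).astype(int)],False,(255,0,255),1)
    for q in [0,.165]:
        X=np.array([[-.188*np.cos(.175+q),y,.065+.188*np.sin(.175+q)] for y in(-.075,.075)]); cv2.polylines(im,[proj(nme,cw(X)).astype(int)],False,(0,255,0) if q else (255,0,0),1)
    cv2.imwrite(f'pics/ov_{nme}.png',cv2.resize(im[80:300,180:460],None,fx=2.6,fy=2.6))
E
python3 fit.py | sed -n '/---/,$p'
```

```text
---
12075 9803
[ 1.7486 -0.0351  0.1552  0.1509] 100.18819414623928
ends [-0.7327 -0.4261] 0.3066253429882271
bar mid [-0.0785  0.0796] h,z med -0.18120258185129517 0.1320974145381919 0.19380743443626286
case origin [0.5765 0.068 ] yaw 1.7486138594791847
```

```bash
echo
```

```text
(no output)
```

View pics/ov_top.png

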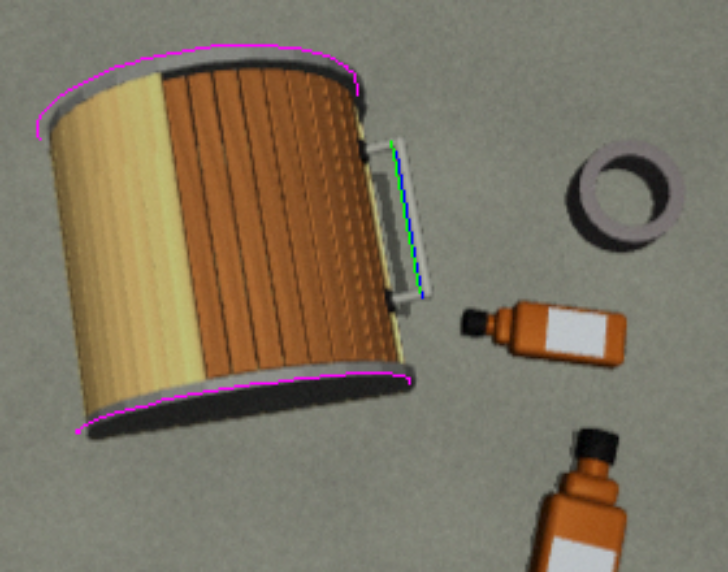

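View pics/ov_side.png

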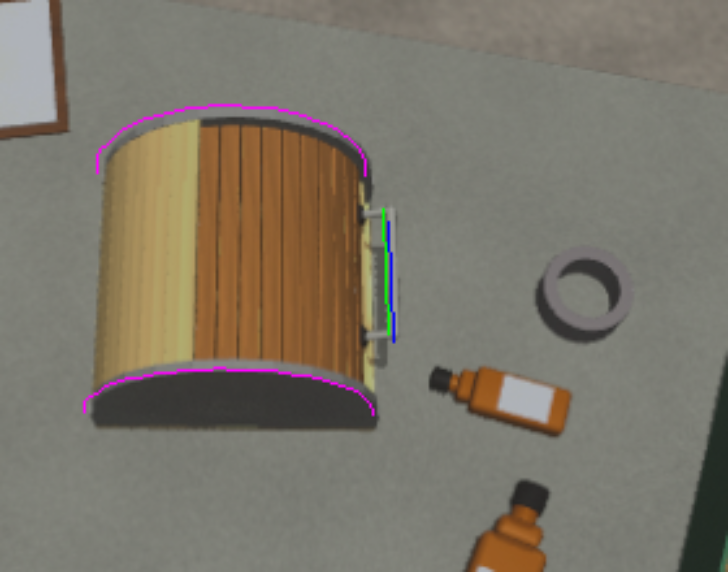

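```bash
cat > fit2.py <<'E'
from h import *
from scipy.optimize import least_squares
import json
np.set_printoptions(precision=4,suppress=True)
res=[]
for nm in ['side','top']:
    im=cv2.imread(f'pics/{nm}0.png'); d=np.load(f'{nm}0.npy'); W=cloud(nm,d)
    k=(W[...,0]>.36)&(W[...,0]<.8)&(W[...,1]>-.19)&(W[...,1]<.26)&(W[...,2]>.10)&(W[...,2]<.26)
    k=cv2.erode(k.astype(np.uint8),np.ones((3,3)))>0
    P=W[k]; c=im[k].astype(float); sat=np.ptp(c,axis=1)>35
    br=sat&(c[:,2]>1.5*c[:,1]); B=P[br]
    def f(p,r=.150):
        x,s=p[:2]; n=np.array([np.cos(x),np.sin(x)]); return np.hypot(B[:,:2]@n-s,B[:,2]-.065-(p[2] if len(p)>2 else 0))-r
    for p0 in ([1.7486,-.04],[1.7486,-.04,0]):
        r=least_squares(f,p0,loss='soft_l1',f_scale=.002); print(nm,len(B),r.x,np.std(r.fun))
    x,s=least_squares(f,[1.7486,-.04],loss='soft_l1',f_scale=.002).x
    n=np.array([np.cos(x),np.sin(x)]); t=np.array([-n[1],n[0]])
    a=P[:,:2]@t; h=P[:,:2]@n-s; rad=np.hypot(h,P[:,2]-.065)
    g=(~sat)&(rad>.155)&(rad<.17)
    print(' cheek rad med',np.median(rad[g&(a<-.6)]),np.median(rad[g&(a>-.6)]),'left/right halves', np.median(rad[g&(h<-.05)]),np.median(rad[g&(h>.05)]))
    for lo in (-.76,-.46): print(' ',np.histogram(a[g],np.arange(lo,lo+.05,.002))[0], lo)
    bb=np.percentile(a[br],[.5,99.5]); print(' brown ends',bb,bb.mean())
    W2=W.reshape(-1,3); m=(W2[:,1]<-.05)&(W2[:,2]>.07)
    A=W2[:,:2]@t;H=W2[:,:2]@n-s;RR=np.hypot(H,W2[:,2]-.065); b=(H<-.16)&(RR<.205)&(W2[:,2]>.08)&(np.abs(A-bb.mean())<.06)&(RR>.178)
    print(' bar',b.sum(),np.percentile(H[b],[10,50,90]),np.percentile(W2[b,2],[10,50,90]))
E
python3 fit2.py
```

```text
side 1827 [ 1.7406 -0.0347] 0.0024311899290196076
side 1827 [ 1.7407 -0.0357 -0.0006] 0.0024131768374791892
 cheek rad med 0.16046792137536284 0.16040220061288882 left/right halves 0.16094890806382905 0.16019802440896883
  [ 0  0  0  0  0  0  0  0  0  0  0  0  0  0  5 19 43 43 62 86 43 14  0  0
  0] -0.76
  [ 0  0  0  0  0  0  0  0  1 12 47 63 69 66 79 82 70  2  0  0  0  0  0  0] -0.46
 brown ends [-0.7127 -0.4491] -0.580890329165221
 bar 160 [-0.1824 -0.1774 -0.1728] [0.1288 0.1331 0.1366]
top 7161 [ 1.7493 -0.0409] 0.0037049632392147426
top 7161 [ 1.7492 -0.0422 -0.0012] 0.0036445710679477105
 cheek rad med 0.15971689038282239 0.16013112435556892 left/right halves 0.16106436967521776 0.15931570535534006
  [  0   0   0   0   0   0   0   0   0   0   0   0   0   0   1  43  93  81
  90 124  77   1   1   0   0] -0.76
  [  0   0   0   0   0   0   0   0   0   1  49  98 109  95 104 127  14   0
   0   0   0   0   0   0] -0.46
 brown ends [-0.7151 -0.4449] -0.5799751002582934
 bar 231 [-0.1822 -0.1773 -0.1729] [0.1289 0.1324 0.1356]
```

```bash
cat > plan.py <<'E'
from h import *
import json
np.set_printoptions(precision=4,suppress=True)
TH=1.746; S=-.038; AM=-.580
N=np.array([np.cos(TH),np.sin(TH),0]); T=np.array([-np.sin(TH),np.cos(TH),0]); Z=np.array([0,0,1.])
O=N*S+T*AM
def cw(x,y,z): return O+N*x+T*y+Z*z
def bar(q,y=0): return cw(-.188*np.cos(.175+q),y,.065+.188*np.sin(.175+q))
def Rlean(lean,sgn=1):   # jaws across bar, body leaned toward -N by lean
    d=-Z*np.cos(lean)+N*np.sin(lean); x=T*sgn; return R.from_matrix(np.c_[x,d,np.cross(x,d)])
def state():
    s=ctrl.get_state(); return s,np.array(s['eef_pos']),R.from_quat(s['tcp_rot'])
def nearest(Rg,R0):
    alt=Rg*R.from_rotvec([0,np.pi,0]); return min([Rg,alt],key=lambda r:(R0.inv()*r).magnitude())
def rows(wps,hand,p=None,r=None,dmax=.05,amax=8.5,show=True):
    s,p0,r0=state(); p=p0 if p is None else p; r=r0 if r is None else r; out=[]
    for (pg,rg) in wps:
        dv=pg-p; rv=(r.inv()*rg).as_rotvec()
        k=max(1,int(np.ceil(max(np.linalg.norm(dv)/dmax,np.degrees(np.linalg.norm(rv))/amax))))
        for i in range(k):
            ri=r*R.from_rotvec(rv*i/k)
            t=ri.inv().apply(dv/k)/.3; w=np.degrees(rv/k)/30
            out.append(dict(hand=hand,travel=[round(float(v),3) for v in t],rotation=[round(float(v),3) for v in w]))
        p,r=pg,rg
    if show:
        print(len(out)); print(json.dumps(out))
    return out
E
python3 - <<'E'
from plan import *
s,p,r=state(); print(s['time'],r.as_matrix())
print(O, bar(.165),bar(0))
Rg=nearest(Rlean(.5),r); print(Rg.as_matrix(),np.degrees((r.inv()*Rg).as_rotvec()))
rows([(np.array([.30,.5,.42]),r),(np.array([.42,.2,.45]),r)],0.45)
E
```

```text
1.3 [[ 0.9542  0.      0.2991]
 [-0.2991 -0.      0.9542]
 [ 0.     -1.      0.    ]]
[ 0.5777  0.0637 -0.    ] [ 0.6086 -0.1108  0.1277] [ 0.61   -0.1186  0.0977]
[[ 0.9847 -0.0836 -0.153 ]
 [ 0.1743  0.4721  0.8641]
 [ 0.     -0.8776  0.4794]] [ 28.0937 -26.8651   6.8619]
13
[{"hand": 0.45, "travel": [0.076, -0.105, -0.06], "rotation": [0.0, 0.0, 0.0]}, {"hand": 0.45, "travel": [0.076, -0.105, -0.06], "rotation": [0.0, 0.0, 0.0]}, {"hand": 0.45, "travel": [0.076, -0.105, -0.06], "rotation": [0.0, 0.0, 0.0]}, {"hand": 0.45, "travel": [0.076, -0.105, -0.06], "rotation": [0.0, 0.0, 0.0]}, {"hand": 0.45, "travel": [0.076, -0.105, -0.06], "rotation": [0.0, 0.0, 0.0]}, {"hand": 0.45, "travel": [0.076, -0.105, -0.06], "rotation": [0.0, 0.0, 0.0]}, {"hand": 0.45, "travel": [0.097, -0.014, -0.119], "rotation": [0.0, 0.0, 0.0]}, {"hand": 0.45, "travel": [0.097, -0.014, -0.119], "rotation": [0.0, 0.0, 0.0]}, {"hand": 0.45, "travel": [0.097, -0.014, -0.119], "rotation": [0.0, 0.0, 0.0]}, {"hand": 0.45, "travel": [0.097, -0.014, -0.119], "rotation": [0.0, 0.0, 0.0]}, {"hand": 0.45, "travel": [0.097, -0.014, -0.119], "rotation": [0.0, 0.0, 0.0]}, {"hand": 0.45, "travel": [0.097, -0.014, -0.119], "rotation": [0.0, 0.0, 0.0]}, {"hand": 0.45, "travel": [0.097, -0.014, -0.119], "rotation": [0.0, 0.0, 0.0]}]
```

Request:
{"name": "arm_command", "arguments": {"steps": [{"hand": 0.45, "travel": [0.076, -0.105, -0.06], "rotation": [0, 0, 0]}, {"hand": 0.45, "travel": [0.076, -0.105, -0.06], "rotation": [0, 0, 0]}, {"hand": 0.45, "travel": [0.076, -0.105, -0.06], "rotation": [0, 0, 0]}, {"hand": 0.45, "travel": [0.076, -0.105, -0.06], "rotation": [0, 0, 0]}, {"hand": 0.45, "travel": [0.076, -0.105, -0.06], "rotation": [0, 0, 0]}, {"hand": 0.45, "travel": [0.076, -0.105, -0.06], "rotation": [0, 0, 0]}, {"hand": 0.45, "travel": [0.097, -0.014, -0.12], "rotation": [0, 0, 0]}, {"hand": 0.45, "travel": [0.097, -0.014, -0.12], "rotation": [0, 0, 0]}, {"hand": 0.45, "travel": [0.097, -0.014, -0.12], "rotation": [0, 0, 0]}, {"hand": 0.45, "travel": [0.097, -0.014, -0.12], "rotation": [0, 0, 0]}, {"hand": 0.45, "travel": [0.097, -0.014, -0.12], "rotation": [0, 0, 0]}, {"hand": 0.45, "travel": [0.097, -0.014, -0.12], "rotation": [0, 0, 0]}, {"hand": 0.45, "travel": [0.097, -0.014, -0.12], "rotation": [0, 0, 0]}], "grip_force": 40}}

```text
time: 2.92
eef_pos: [0.4242, 0.1872, 0.4584]
tcp_rot: [0.699, -0.102, 0.107, -0.699]
contact_force: [1.4, 0.7, -0.3]
opening: 0.443
```

```bash
python3 - <<'E'
from plan import *
s,p,r=state(); print(s['qpos'])
Rg=nearest(Rlean(.5),r); d=Rg.as_matrix()[:,1]
b=bar(.165); print(b)
pre=b-d*.126; print(pre)
rows([(np.array([.57,-.16,.42]),Rg),(pre,Rg)],0.45)
E
```

```text
[ 0.1974 -0.2747  1.7379 -0.0021  1.6726 -1.0765]
[ 0.6086 -0.1108  0.1277]
[ 0.6192 -0.1703  0.2383]
12
[{"hand": 0.45, "travel": [0.1, 0.016, -0.121], "rotation": [0.117, -0.11, 0.03]}, {"hand": 0.45, "travel": [0.093, 0.007, -0.127], "rotation": [0.117, -0.11, 0.03]}, {"hand": 0.45, "travel": [0.086, -0.002, -0.132], "rotation": [0.117, -0.11, 0.03]}, {"hand": 0.45, "travel": [0.078, -0.011, -0.137], "rotation": [0.117, -0.11, 0.03]}, {"hand": 0.45, "travel": [0.07, -0.021, -0.14], "rotation": [0.117, -0.11, 0.03]}, {"hand": 0.45, "travel": [0.061, -0.031, -0.142], "rotation": [0.117, -0.11, 0.03]}, {"hand": 0.45, "travel": [0.053, -0.04, -0.143], "rotation": [0.117, -0.11, 0.03]}, {"hand": 0.45, "travel": [0.044, -0.05, -0.143], "rotation": [0.117, -0.11, 0.03]}, {"hand": 0.45, "travel": [0.039, 0.125, -0.086], "rotation": [0.0, 0.0, 0.0]}, {"hand": 0.45, "travel": [0.039, 0.125, -0.086], "rotation": [0.0, 0.0, 0.0]}, {"hand": 0.45, "travel": [0.039, 0.125, -0.086], "rotation": [0.0, 0.0, 0.0]}, {"hand": 0.45, "travel": [0.039, 0.125, -0.086], "rotation": [0.0, 0.0, 0.0]}]
```

Request:
{"name": "arm_command", "arguments": {"steps": [{"hand": 0.45, "travel": [0.1, 0.016, -0.121], "rotation": [0.117, -0.11, 0.03]}, {"hand": 0.45, "travel": [0.093, 0.007, -0.127], "rotation": [0.117, -0.11, 0.03]}, {"hand": 0.45, "travel": [0.086, -0.002, -0.132], "rotation": [0.117, -0.11, 0.03]}, {"hand": 0.45, "travel": [0.078, -0.011, -0.137], "rotation": [0.117, -0.11, 0.03]}, {"hand": 0.45, "travel": [0.07, -0.021, -0.14], "rotation": [0.117, -0.11, 0.03]}, {"hand": 0.45, "travel": [0.061, -0.031, -0.142], "rotation": [0.117, -0.11, 0.03]}, {"hand": 0.45, "travel": [0.053, -0.04, -0.143], "rotation": [0.117, -0.11, 0.03]}, {"hand": 0.45, "travel": [0.044, -0.05, -0.143], "rotation": [0.117, -0.11, 0.03]}, {"hand": 0.45, "travel": [0.039, 0.125, -0.086], "rotation": [0, 0, 0]}, {"hand": 0.45, "travel": [0.039, 0.125, -0.086], "rotation": [0, 0, 0]}, {"hand": 0.45, "travel": [0.039, 0.125, -0.086], "rotation": [0, 0, 0]}, {"hand": 0.45, "travel": [0.039, 0.125, -0.086], "rotation": [0, 0, 0]}]}}

```text
time: 4.42
eef_pos: [0.6309, -0.1848, 0.2395]
tcp_rot: [-0.505, -0.056, 0.073, 0.858]
contact_force: [0.2, -0.2, 1.1]
opening: 0.45
```

```bash
python3 - <<'E'
from plan import *
s,p,r=state(); print(s['time'],p,s['qpos'],s['opening'])
Rg=nearest(Rlean(.5),r); d=Rg.as_matrix()[:,1]
b=bar(.165)
print(np.degrees((r.inv()*Rg).as_rotvec()))
for n in ['side','top']:
    im,dd=ctrl.read_camera(n)
    for q,c in ((b,(0,255,0)),(p,(255,0,255)),(p+.025*r.as_matrix()[:,1],(255,255,0))):
        u=proj(n,q)[0]; cv2.circle(im,tuple(int(v) for v in u),1,c,-1)
    u=proj(n,b)[0].astype(int); y0=max(0,u[1]-75);x0=u[0]-95
    cv2.imwrite(f'pics/pre_{n}.png',cv2.resize(im[y0:y0+150,x0:x0+190],None,fx=4,fy=4))
rows([(b-d*.006,Rg)],0.45,dmax=.025)
E
```

```text
4.425 [ 0.6309 -0.1848  0.2395] [-0.5805  0.3919  1.485   0.372   1.6132 -2.3904] 0.4502052577232755
[-0.3166  1.01    0.8909]
5
[{"hand": 0.45, "travel": [-0.005, 0.082, 0.009], "rotation": [-0.005, 0.005, 0.003]}, {"hand": 0.45, "travel": [-0.005, 0.082, 0.009], "rotation": [-0.005, 0.005, 0.003]}, {"hand": 0.45, "travel": [-0.005, 0.082, 0.009], "rotation": [-0.005, 0.005, 0.003]}, {"hand": 0.45, "travel": [-0.005, 0.082, 0.009], "rotation": [-0.005, 0.005, 0.003]}, {"hand": 0.45, "travel": [-0.005, 0.082, 0.01], "rotation": [-0.005, 0.005, 0.003]}]
```

View pics/pre_side.png

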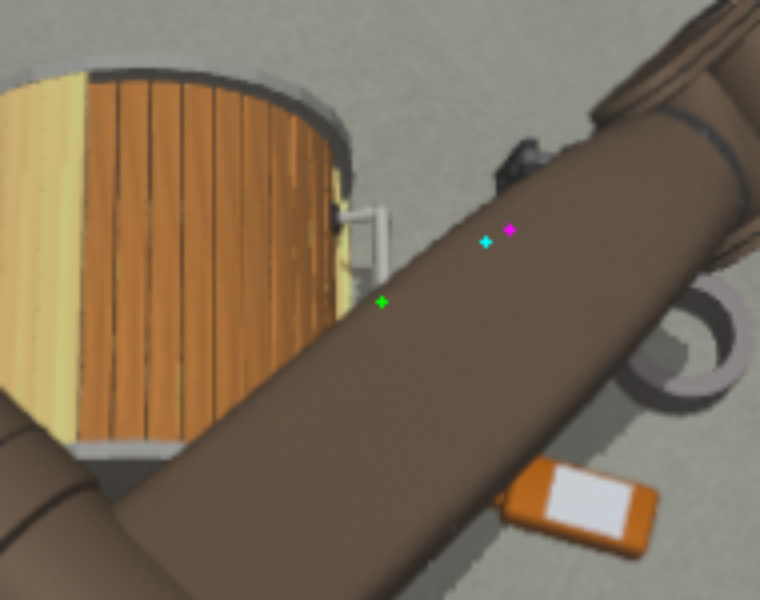

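View pics/pre_top.png

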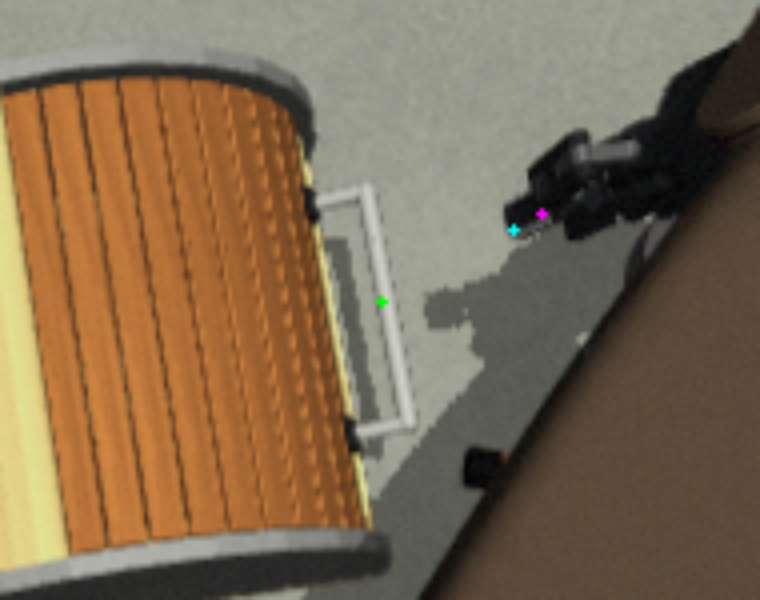

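Request:
{"name": "arm_command", "arguments": {"steps": [{"hand": 0.45, "travel": [-0.005, 0.082, 0.009], "rotation": [-0.005, 0.005, 0.003]}, {"hand": 0.45, "travel": [-0.005, 0.082, 0.009], "rotation": [-0.005, 0.005, 0.003]}, {"hand": 0.45, "travel": [-0.005, 0.082, 0.009], "rotation": [-0.005, 0.005, 0.003]}, {"hand": 0.45, "travel": [-0.005, 0.082, 0.009], "rotation": [-0.005, 0.005, 0.003]}, {"hand": 0.45, "travel": [-0.005, 0.082, 0.01], "rotation": [-0.005, 0.005, 0.003]}]}}

```text
time: 5.15
eef_pos: [0.6128, -0.1155, 0.1439]
tcp_rot: [-0.512, -0.05, 0.072, 0.855]
contact_force: [-0.5, 0.5, -0.8]
opening: 0.448
```

```bash
python3 - <<'E'
from plan import *
s,p,r=state(); print(s['time'],p,s['qpos'],s['contact_force'])
Rg=nearest(Rlean(.5),r); d=Rg.as_matrix()[:,1]
b=bar(.165)
print('residual tool',r.inv().apply(b-d*.006-p))
for n in ['side','top']:
    im,dd=ctrl.read_camera(n)
    u=proj(n,b)[0].astype(int); y0=max(0,u[1]-75);x0=u[0]-95
    cv2.imwrite(f'pics/at_{n}.png',cv2.resize(im[y0:y0+150,x0:x0+190],None,fx=4,fy=4))
E
```

```text
5.15 [ 0.6128 -0.1155  0.1439] [-0.5029  0.3891  1.6694  0.3885  1.4103 -2.3784] [-0.5334  0.5495 -0.7901]
residual tool [-0.0034  0.0107 -0.0029]
```

View pics/at_top.png

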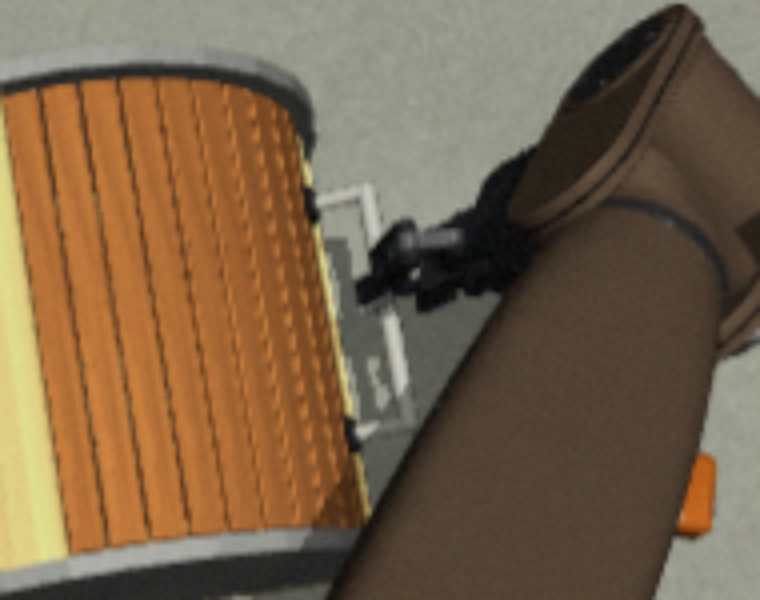

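The bar lies between the fingers, at about crop (390,295). I'll go 11 mm deeper and close.

Request:
{"name": "arm_command", "arguments": {"steps": [{"hand": 0.45, "travel": [-0.01, 0.037, -0.01], "rotation": [0, 0, 0]}, {"hand": 0, "travel": [0, 0, 0], "rotation": [0, 0, 0]}, {"hand": 0, "travel": [0, 0, 0], "rotation": [0, 0, 0]}, {"hand": 0, "travel": [0, 0, 0], "rotation": [0, 0, 0]}, {"hand": 0, "travel": [0, 0, 0], "rotation": [0, 0, 0]}], "grip_force": 60}}

```text
time: 5.88
eef_pos: [0.6111, -0.1168, 0.1361]
tcp_rot: [-0.514, -0.052, 0.07, 0.853]
contact_force: [-0.6, 0.5, -0.1]
opening: -0.001
```

```bash
python3 - <<'E'
from plan import *
s,p,r=state(); print(s['time'],p,s['qpos'],s['contact_force'],s['opening'],s['wrist_torque'])
d=r.as_matrix()[:,1]; b=p+.006*d; print(b,bar(.165))
e=b-O; x,z=e@N,b[2]-.065; print('case',x,e@T,z,'rad',np.hypot(x,z),'q',np.arctan2(z,-x)-.175)
E
```

```text
5.875 [ 0.6111 -0.1168  0.1361] [-0.505   0.3917  1.68    0.387   1.3913 -2.3867] [-0.5911  0.4894 -0.1306] -0.000970277611115918 [-0.2381 -0.0152  0.0091]
[ 0.6107 -0.114   0.1308] [ 0.6086 -0.1108  0.1277]
case -0.18071502816339374 -0.0015167223256448983 0.06578741751449246 rad 0.19231720075781664 q 0.17412705628864056
```

```bash
python3 - <<'E'
from plan import *
b=bar(.165)
for n in ['side','top']:
    im,dd=ctrl.read_camera(n)
    u=proj(n,b)[0].astype(int); y0=max(0,u[1]-40);x0=u[0]-50
    cv2.imwrite(f'pics/cl_{n}.png',cv2.resize(im[y0:y0+80,x0:x0+100],None,fx=7,fy=7,interpolation=cv2.INTER_CUBIC))
E
```

```text
(no output)
```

View pics/cl_top.png

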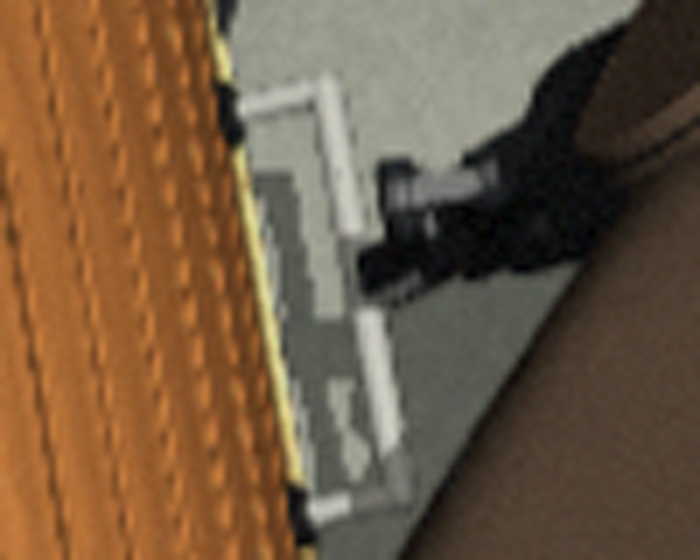

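View pics/cl_side.png

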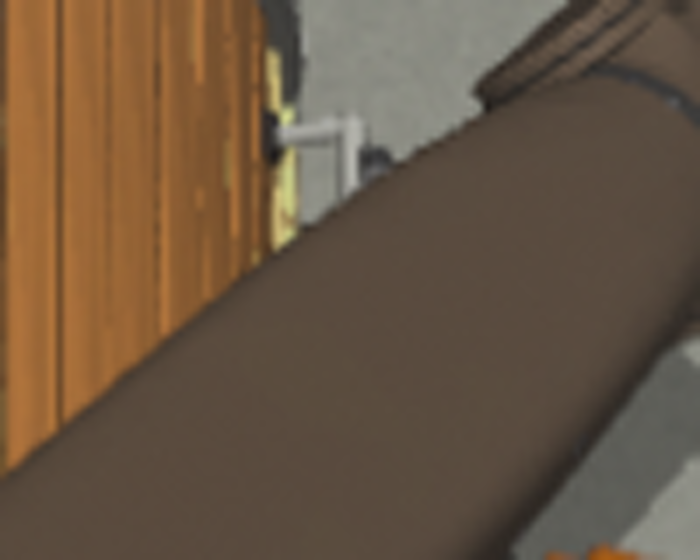

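```bash
python3 - <<'E'
from plan import *
s,p,r=state(); d=r.as_matrix()[:,1]
n='top'
im,dd=ctrl.read_camera(n); W=cloud(n,dd)
b=bar(.165)
u=proj(n,b)[0].astype(int); y0=max(0,u[1]-40);x0=u[0]-50
H=(W-O)@N; A=(W-O)@T
print('tip px crop',(proj(n,p+.025*d)[0]-[x0,y0])*7, 'tcp',(proj(n,p)[0]-[x0,y0])*7,'tip case',(p+.025*d-O)@N,(p+.025*d)[2])
for name,(cx,cy) in dict(tip=(385,275),bar1=(335,150),bar2=(345,200),bar3=(375,350),bar4=(388,420)).items():
    c,rr=x0+cx//7,y0+cy//7
    print(name,np.c_[H[rr-1:rr+2,c-2:c+3].ravel(),A[rr-1:rr+2,c-2:c+3].ravel(),W[rr-1:rr+2,c-2:c+3,2].ravel()].round(4).tolist())
n='side'
im,dd=ctrl.read_camera(n); W=cloud(n,dd);H=(W-O)@N; A=(W-O)@T
u=proj(n,b)[0].astype(int); y0=max(0,u[1]-40);x0=u[0]-50
for name,(cx,cy) in dict(bar=(350,160),fing=(376,160)).items():
    c,rr=x0+cx//7,y0+cy//7
    print(name,np.c_[H[rr-1:rr+2,c-2:c+3].ravel(),A[rr-1:rr+2,c-2:c+3].ravel(),W[rr-1:rr+2,c-2:c+3,2].ravel()].round(4).tolist())
E
```

```text
tip px crop [332.0668 294.9836] tcp [373.8347 273.8681] tip case -0.17165203970182613 0.11373192318330881
tip [[-0.1783, 0.0016, 0.1578], [-0.1809, 0.0017, 0.1568], [-0.1821, 0.0036, 0.1625], [-0.1785, 0.0114, 0.1906], [-0.1807, 0.012, 0.1913], [-0.1781, 0.0037, 0.1564], [-0.1804, 0.0042, 0.1571], [-0.1823, 0.0052, 0.1594], [-0.1836, 0.0069, 0.1646], [-0.1862, 0.007, 0.1636], [-0.178, 0.0058, 0.155], [-0.1802, 0.0063, 0.1557], [-0.183, 0.0062, 0.154], [-0.1855, 0.0065, 0.1536], [-0.187, 0.0079, 0.1575]]
bar1 [[-0.198, -0.096, -0.002], [-0.1749, -0.0543, 0.1296], [-0.1766, -0.0529, 0.1331], [-0.1789, -0.0521, 0.1343], [-0.1814, -0.0519, 0.1339], [-0.1979, -0.0937, -0.004], [-0.1734, -0.0501, 0.1348], [-0.1756, -0.0494, 0.136], [-0.1789, -0.0503, 0.132], [-0.1812, -0.0497, 0.1327], [-0.1984, -0.0925, -0.0092], [-0.1737, -0.0488, 0.131], [-0.1756, -0.0476, 0.1337], [-0.1784, -0.0478, 0.132], [-0.1804, -0.0466, 0.1344]]
bar2 [[-0.1737, -0.0352, 0.1325], [-0.1764, -0.0353, 0.1311], [-0.1781, -0.0339, 0.1347], [-0.1812, -0.0344, 0.1316], [-0.1837, -0.0341, 0.1314], [-0.1736, -0.0332, 0.130
[... 1209 characters left out ...]
], [-0.1727, -0.0632, 0.1236], [-0.1743, -0.0575, 0.1357], [-0.1772, -0.0574, 0.136], [-0.167, -0.0068, 0.2446], [-0.1695, -0.0058, 0.2469], [-0.172, -0.0573, 0.1291], [-0.1743, -0.0548, 0.1345], [-0.1771, -0.0543, 0.1358], [-0.1676, -0.0065, 0.2388], [-0.1699, -0.005, 0.2422]]
fing [[-0.1805, -0.0615, 0.1343], [-0.1698, -0.0097, 0.2449], [-0.1729, -0.0114, 0.2415], [-0.1754, -0.0103, 0.2439], [-0.2097, -0.1241, 0.0013], [-0.167, -0.0068, 0.2446], [-0.1695, -0.0058, 0.2469], [-0.1723, -0.0063, 0.2458], [-0.175, -0.0064, 0.2458], [-0.178, -0.0072, 0.2441], [-0.1676, -0.0065, 0.2388], [-0.1699, -0.005, 0.2422], [-0.1726, -0.0047, 0.2428], [-0.1754, -0.0051, 0.2421], [-0.1788, -0.0073, 0.2374]]
```

```bash
python3 - <<'E'
from plan import *
s,p,r=state(); d=r.as_matrix()[:,1]; nz=r.as_matrix()[:,2]
n='top'
im,dd=ctrl.read_camera(n); W=cloud(n,dd)
k=(np.abs((W-O)@T-(p-O)@T)<.05)&(W[...,2]>.10)&((W-O)@N<-.165)&((W-O)@N>-.25)
v,u=np.nonzero(k)
P=W[k]-p; L=np.c_[u,v,r.inv().apply(P)*1000,im[k]]
L=L[(np.abs(L[:,2])<13)]; L=L[np.argsort(-L[:,3])]
print(L[:60].round(0).astype(int))
print(nz)
E
```

```text
[[336 163   0  13   4  91  97  97]
 [337 167 -11  11   5 118 125 124]
 [336 162   1  11   5  77  85  85]
 [336 160   6  10   4  83  91  90]
 [337 165  -7   9   5  92  99  98]
 [337 166  -9   9   5 107 115 115]
 [336 161   3   9   6  83  87  87]
 [336 158  11   8   5  93 100  96]
 [337 164  -5   8   5  84  92  92]
 [338 164  -5   8   2  73  74  76]
 [337 162   0   7   5  86  94  92]
 [336 159   8   7   7  88  95  94]
 [337 161   3   6   5  93 100  98]
 [337 163  -3   6   6  87  93  94]
 [337 158  10   6   4  86  90  90]
 [338 166 -10   6   5 141 150 152]
 [338 165  -8   6   5  94 100  99]
 [337 159   7   5   5  71  75  73]
 [337 160   4   4   6  86  89  88]
 [337 157  12   4   5 104 112 111]
 [341 166 -11   3  -2 115 123 120]
 [339 166 -11   3   4 156 166 166]
 [340 166 -11   3   1 147 157 154]
 [338 163  -4   2   6  46  51  47]
 [339 165 -10  -2   8  85  92  90]
 [340 164  -8  -3   5  58  59  60]
 [339 164  -8  -4   9  57  60  60]
 [340 165 -11  -4   6  85  91  91]
 [344 165 -11  -4  -6  49  53  53]
 [338 162  -3  -5  11  38  38  36]
 [338 157   9  -5   9  82  87  85]
 [343 165 -11  
[... 326 characters left out ...]
 18  21]
 [339 160   0 -10  11  19  19  16]
 [338 159   2 -11  15  10  12  10]
 [339 159   2 -11  12  17  15  12]
 [340 156  10 -12   8  99 110 107]
 [338 158   4 -12  15  33  36  35]
 [339 162  -6 -12  14  17  18  13]
 [344 164 -11 -12   0  56  55  56]
 [342 164 -11 -12   7  67  71  71]
 [342 163  -9 -14   7  65  68  67]
 [346 164 -12 -14  -4  49  52  52]
 [339 157   6 -14  14  58  60  60]
 [340 162  -7 -14  13  18  15  17]
 [340 160  -2 -15  12  21  20  20]
 [340 161  -4 -15  13  16  15  14]
 [345 164 -12 -15   0  34  39  37]
 [342 162  -7 -15   8  23  22  20]
 [343 164 -12 -16   6  66  66  66]
 [340 159   1 -16  13  20  18  20]
 [341 162  -7 -16  12  17  14  16]]
[-0.1613  0.8702  0.4656]
```

Request:
{"name": "arm_command", "arguments": {"steps": [{"hand": 0.5, "travel": [0, -0.02, 0], "rotation": [0, 0, 0]}, {"hand": 0.5, "travel": [0, 0, 0], "rotation": [0, 0, 0]}, {"hand": 0.5, "travel": [0, 0, 0], "rotation": [0, 0, 0]}]}}

```text
time: 6.5
eef_pos: [0.6112, -0.1191, 0.141]
tcp_rot: [-0.514, -0.052, 0.071, 0.853]
contact_force: [0.0, -0.1, 0.6]
opening: 0.5
```

```bash
cat > tip.py <<'E'
from plan import *
import sys
s,p,r=state(); print(s['time'],p,s['opening'],s['contact_force'])
n='top'
im,dd=ctrl.read_camera(n); W=cloud(n,dd)
M=r.inv().apply((W-p).reshape(-1,3)).reshape(W.shape)*1000
b=p+r.as_matrix()[:,1]*.01
u=proj(n,b)[0].astype(int); y0=max(0,u[1]-30);x0=u[0]-40
big=cv2.resize(im[y0:y0+60,x0:x0+80],None,fx=9,fy=9,interpolation=cv2.INTER_CUBIC)
for X,c in (([0,0,0],(255,0,255)),([0,25,0],(255,255,0)),([0,6,0],(0,255,0))):
    uu=(proj(n,p+r.apply(np.array(X)/1000.))[0]-[x0,y0]+.5)*9; cv2.circle(big,tuple(int(v) for v in uu),3,c,-1)
cv2.imwrite(sys.argv[1],big)
dark=(im.max(2)<60)&(np.abs(M[...,0])<16)&(np.abs(M[...,2])<60)&(M[...,1]>-40)&(M[...,1]<40)
L=np.c_[np.argwhere(dark)[:,::-1],M[dark]]; L=L[np.argsort(-L[:,3])]; print(L[:25].round(0).astype(int).tolist())
E
python3 tip.py pics/tip1.png
```

```text
6.5 [ 0.6112 -0.1191  0.141 ] 0.500043043871138 [ 0.0109 -0.086   0.5521]
[[350, 164, -9, 1, -24], [349, 161, -2, -1, -21], [349, 162, -4, -2, -20], [349, 159, 3, -3, -21], [349, 160, 0, -3, -20], [351, 164, -11, -5, -23], [353, 164, -11, -5, -29], [350, 159, 2, -5, -22], [350, 163, -8, -5, -20], [350, 161, -3, -5, -21], [350, 162, -6, -6, -20], [351, 162, -6, -6, -23], [352, 164, -11, -7, -24], [350, 160, -1, -7, -20], [351, 161, -4, -8, -21], [352, 163, -9, -8, -23], [351, 159, 1, -9, -22], [333, 161, -4, -9, 34], [333, 162, -7, -10, 35], [336, 162, -7, -10, 26], [351, 163, -10, -11, -18], [351, 160, -2, -11, -19], [333, 160, -2, -12, 36], [352, 162, -8, -12, -21], [333, 159, 0, -12, 35]]
```

View pics/tip1.png

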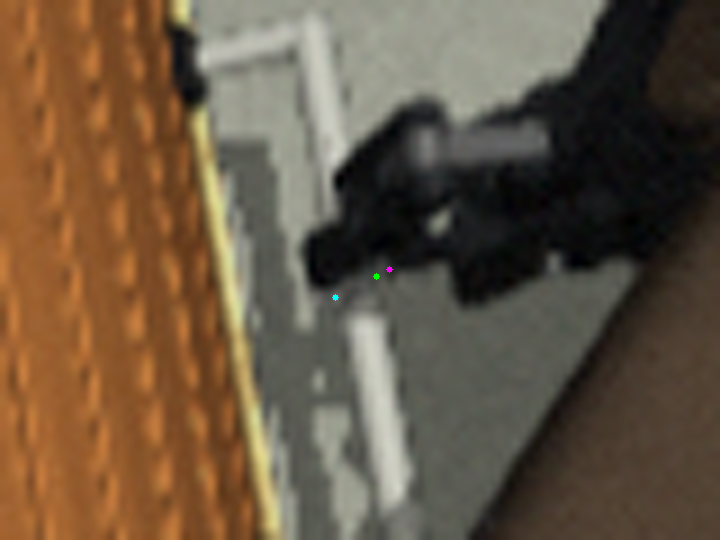

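Request:
{"name": "arm_command", "arguments": {"steps": [{"hand": 0.38, "travel": [0, 0, 0], "rotation": [0, 0, 0]}, {"hand": 0.38, "travel": [0, 0.035, 0], "rotation": [0, 0, 0]}, {"hand": 0.38, "travel": [0, 0.03, 0], "rotation": [0, 0, 0]}]}}

```text
time: 6.92
eef_pos: [0.6101, -0.1098, 0.1233]
tcp_rot: [-0.514, -0.052, 0.07, 0.853]
contact_force: [-0.4, -0.2, 0.1]
opening: 0.378
```

```bash
python3 tip.py pics/tip2.png
```

```text
6.925 [ 0.6101 -0.1098  0.1233] 0.3781972168636233 [-0.4302 -0.1755  0.0638]
[[342, 163, 0, 2, -17], [343, 166, -8, 1, -18], [343, 165, -6, 0, -18], [342, 164, -3, -1, -14], [343, 164, -4, -3, -16], [330, 165, -7, -3, 25], [343, 163, -2, -5, -15], [344, 166, -10, -5, -16], [344, 164, -5, -5, -18], [344, 163, -2, -6, -18], [344, 165, -7, -6, -16], [329, 161, 3, -7, 28], [345, 166, -10, -7, -18], [329, 160, 5, -7, 28], [331, 165, -8, -8, 25], [344, 162, 0, -8, -16], [347, 166, -11, -8, -23], [334, 166, -11, -8, 17], [331, 164, -6, -10, 26], [330, 160, 4, -10, 28], [345, 164, -6, -10, -16], [330, 162, -1, -10, 29], [345, 163, -4, -11, -16], [331, 161, 1, -11, 26], [345, 162, -1, -11, -16]]
```

View pics/tip2.png

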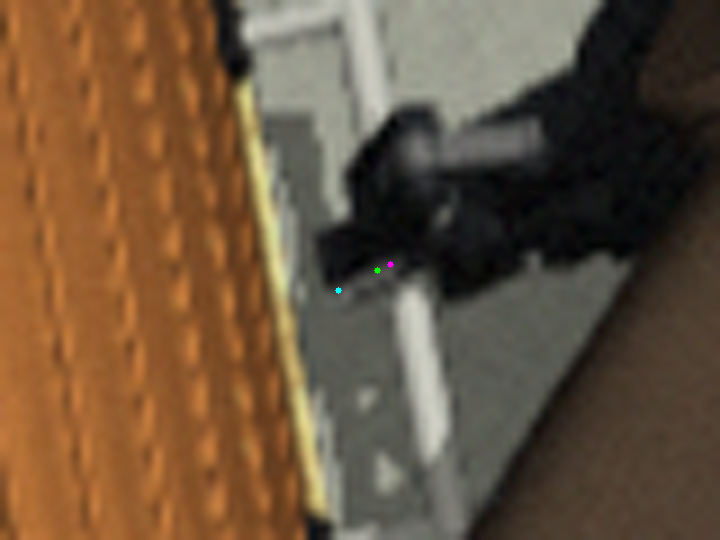

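Request:
{"name": "arm_command", "arguments": {"steps": [{"hand": 0, "travel": [0, 0, 0], "rotation": [0, 0, 0]}, {"hand": 0, "travel": [0, 0, 0], "rotation": [0, 0, 0]}, {"hand": 0, "travel": [0, 0, 0], "rotation": [0, 0, 0]}, {"hand": 0, "travel": [0, 0, 0], "rotation": [0, 0, 0]}]}}

```text
time: 7.48
eef_pos: [0.609, -0.1089, 0.1212]
tcp_rot: [-0.514, -0.051, 0.071, 0.853]
contact_force: [-0.1, -0.2, -1.9]
opening: 0.11
```

```bash
python3 tip.py pics/tip3.png
```

```text
7.475 [ 0.609  -0.1089  0.1212] 0.1096904592939744 [-0.1325 -0.206  -1.8844]
[[333, 166, -7, -2, 13], [342, 167, -10, -3, -13], [334, 166, -7, -3, 11], [332, 161, 4, -7, 18], [333, 165, -6, -8, 18], [333, 164, -4, -9, 18], [334, 165, -7, -9, 15], [333, 162, 1, -9, 17], [333, 160, 6, -10, 16], [335, 165, -7, -10, 13], [333, 163, -2, -10, 19], [334, 162, 0, -11, 16], [342, 166, -10, -12, -6], [334, 163, -3, -12, 17], [336, 165, -8, -13, 12], [333, 161, 2, -13, 20], [334, 161, 2, -13, 17], [342, 165, -8, -14, -5], [344, 166, -11, -14, -11], [334, 164, -6, -15, 20], [343, 166, -11, -16, -6], [337, 164, -6, -16, 11], [336, 164, -7, -17, 15], [334, 160, 3, -17, 20], [343, 165, -10, -18, -5]]
```

View pics/tip3.png

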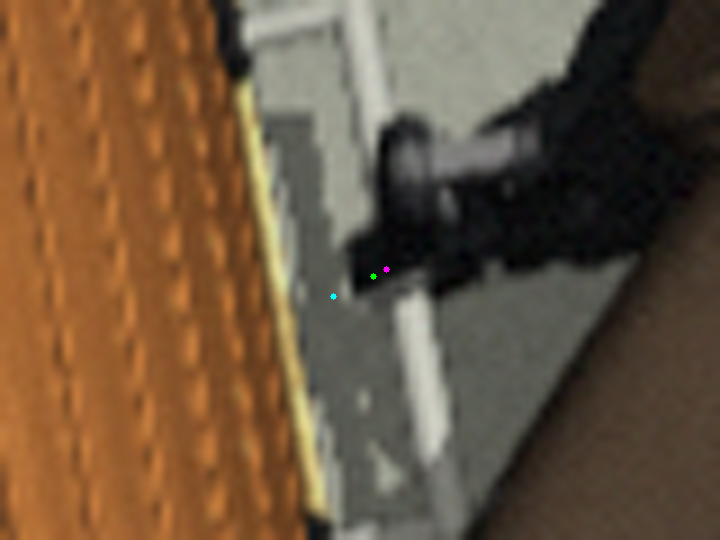

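```bash
cat > arc.py <<'E'
from plan import *
import sys
# usage: q0 q1 nrows [lean0 lean1]
P0=np.array([.609,-.1089,.1212]); R0=R.from_quat([-0.514,-0.051,0.071,0.853])
q00=.165
OFF=R0.inv().apply(P0-bar(q00))
def qest(p,r):
    b=p-r.apply(OFF); e=b-O; x,z=e@N,b[2]-.065; return np.arctan2(z,-x)-.175,np.hypot(x,z),e@T
def pose(q,lean,r): Rg=nearest(Rlean(lean),r); return bar(q)+Rg.apply(OFF),Rg
if __name__=='__main__':
    s,p,r=state(); print(s['time'],p,'F',s['contact_force'],'open',s['opening'],'q,rad,y',qest(p,r),'OFF',OFF,'qpos',s['qpos'])
    q1,n,l1=float(sys.argv[1]),int(sys.argv[2]),float(sys.argv[3])
    q0=qest(p,r)[0]; d=r.as_matrix()[:,1]; l0=np.arctan2(d@N,-d[2]); print('lean',l0)
    w=[pose(q0+(q1-q0)*k/n,l0+(l1-l0)*k/n,r) for k in range(1,n+1)]
    rows(w,0,dmax=.06,amax=10)
E
python3 arc.py 0.9 9 0.3
```

```text
7.525 [ 0.6091 -0.109   0.1212] F [ 0.0646  0.4079 -1.2137] open 0.11096424681243942 q,rad,y (np.float64(0.16474571671870786), np.float64(0.18805318148239622), np.float64(-5.291071316726237e-05)) OFF [ 0.0006  0.0066 -0.0014] qpos [-0.4958  0.4023  1.6966  0.391   1.3663 -2.3886]
lean 0.48579205919377505
9
[{"hand": 0, "travel": [0.0, -0.033, 0.039], "rotation": [-0.039, 0.012, 0.023]}, {"hand": 0, "travel": [-0.0, -0.031, 0.04], "rotation": [-0.039, 0.0, 0.0]}, {"hand": 0, "travel": [-0.0, -0.028, 0.042], "rotation": [-0.039, 0.0, -0.0]}, {"hand": 0, "travel": [-0.0, -0.026, 0.044], "rotation": [-0.039, 0.0, -0.0]}, {"hand": 0, "travel": [0.0, -0.023, 0.045], "rotation": [-0.039, -0.0, 0.0]}, {"hand": 0, "travel": [-0.0, -0.02, 0.047], "rotation": [-0.039, -0.0, -0.0]}, {"hand": 0, "travel": [0.0, -0.017, 0.048], "rotation": [-0.039, 0.0, 0.0]}, {"hand": 0, "travel": [-0.0, -0.014, 0.049], "rotation": [-0.039, 0.0, -0.0]}, {"hand": 0, "travel": [0.0, -0.011, 0.05], "rotation": [-0.039, -0.0, 0.0]}]
```

Request:
{"name": "arm_command", "arguments": {"steps": [{"hand": 0, "travel": [0, -0.033, 0.039], "rotation": [-0.039, 0.012, 0.023]}, {"hand": 0, "travel": [0, -0.031, 0.04], "rotation": [-0.039, 0, 0]}, {"hand": 0, "travel": [0, -0.028, 0.042], "rotation": [-0.039, 0, 0]}, {"hand": 0, "travel": [0, -0.026, 0.044], "rotation": [-0.039, 0, 0]}], "grip_force": 70}}

```text
time: 8.02
eef_pos: [0.6042, -0.0827, 0.1724]
tcp_rot: [-0.556, -0.048, 0.071, 0.827]
contact_force: [2.7, -2.6, -8.2]
opening: 0.109
```

```bash
python3 arc.py 1.2 9 0.2;python3 tip.py pics/arc1.png
```

```text
8.025 [ 0.6042 -0.0827  0.1724] F [ 2.743  -2.5888 -8.2043] open 0.10883749036452237 q,rad,y (np.float64(0.4752446071836823), np.float64(0.18838110011704357), np.float64(7.330865397984133e-05)) OFF [ 0.0006  0.0066 -0.0014] qpos [-0.4326  0.2902  1.7186  0.322   1.3701 -2.2784]
lean 0.386106308699194
9
[{"hand": 0, "travel": [0.0, -0.023, 0.045], "rotation": [-0.039, -0.005, 0.003]}, {"hand": 0, "travel": [-0.0, -0.021, 0.045], "rotation": [-0.039, -0.0, 0.0]}, {"hand": 0, "travel": [-0.0, -0.019, 0.046], "rotation": [-0.039, 0.0, 0.0]}, {"hand": 0, "travel": [0.0, -0.016, 0.048], "rotation": [-0.039, 0.0, -0.0]}, {"hand": 0, "travel": [0.0, -0.013, 0.048], "rotation": [-0.039, 0.0, 0.0]}, {"hand": 0, "travel": [-0.0, -0.01, 0.049], "rotation": [-0.039, 0.0, 0.0]}, {"hand": 0, "travel": [0.0, -0.007, 0.05], "rotation": [-0.039, -0.0, 0.0]}, {"hand": 0, "travel": [-0.0, -0.004, 0.05], "rotation": [-0.039, 0.0, 0.0]}, {"hand": 0, "travel": [0.0, -0.001, 0.05], "rotation": [-0.039, -0.0, -0.0]}]
8.025 [ 0.6042 -0.0827  0.1724] 0.10883749036452237 [ 2.743  -2.5888 -8.2043]
[[325, 162, -8, -2, 13], [326, 162, -8, -3, 10], [334, 163, -11, -4, -11], [324, 161, -6, -6, 17], [326, 161, -7, -7, 13], [324, 160, -4, -8, 18], [324, 157, 3, -9, 17], [327, 161, -7, -9, 11], [325, 158, 0, -9, 15], [324, 158, 0, -9, 18], [325, 161, -7, -10, 17], [324, 159, -3, -11, 19], [335, 162, -11, -11, -9], [333, 161, -9, -12, -4], [332, 161, -9, -12, -1], [325, 157, 2, -12, 16], [333, 162, -11, -12, -3], [324, 156, 4, -13, 19], [325, 159, -4, -14, 18], [334, 162, -12, -14, -4], [327, 160, -7, -15, 14], [326, 159, -4, -15, 16], [334, 161, -10, -15, -4], [325, 160, -7, -15, 20], [334, 160, -7, -16, -4]]
```

View pics/arc1.png

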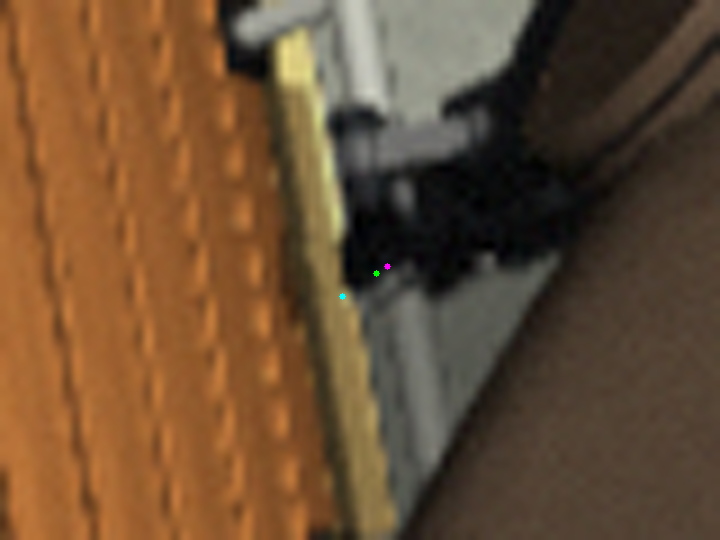

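The cover moves with the bar and the grip holds, with a pull of about 9 N. I'll continue.

Request:
{"name": "arm_command", "arguments": {"steps": [{"hand": 0, "travel": [0, -0.023, 0.045], "rotation": [-0.039, -0.005, 0.003]}, {"hand": 0, "travel": [0, -0.021, 0.045], "rotation": [-0.039, 0, 0]}, {"hand": 0, "travel": [0, -0.019, 0.046], "rotation": [-0.039, 0, 0]}, {"hand": 0, "travel": [0, -0.016, 0.048], "rotation": [-0.039, 0, 0]}, {"hand": 0, "travel": [0, -0.013, 0.048], "rotation": [-0.039, 0, 0]}, {"hand": 0, "travel": [0, -0.01, 0.049], "rotation": [-0.039, 0, 0]}, {"hand": 0, "travel": [0, -0.007, 0.05], "rotation": [-0.039, 0, 0]}, {"hand": 0, "travel": [0, -0.004, 0.05], "rotation": [-0.039, 0, 0]}, {"hand": 0, "travel": [0, -0.001, 0.05], "rotation": [-0.039, 0, 0]}]}}

```text
time: 9.2
eef_pos: [0.5832, 0.0346, 0.2456]
tcp_rot: [-0.636, -0.058, 0.066, 0.767]
contact_force: [8.4, -3.3, -13.4]
opening: 0.104
```

```bash
python3 arc.py 1.83 9 -0.05
```

```text
9.2 [0.5832 0.0346 0.2456] F [  8.3825  -3.3343 -13.4196] open 0.10413302393006686 q,rad,y (np.float64(1.2398355733624646), np.float64(0.18967338058720795), np.float64(0.00036933659808305265)) OFF [ 0.0006  0.0066 -0.0014] qpos [-0.1902  0.0934  1.7809  0.1797  1.3338 -1.9851]
lean 0.18540471019314764
9
[{"hand": 0, "travel": [0.001, 0.008, 0.04], "rotation": [-0.05, 0.002, 0.008]}, {"hand": 0, "travel": [-0.0, 0.004, 0.04], "rotation": [-0.05, 0.0, -0.0]}, {"hand": 0, "travel": [0.0, 0.006, 0.04], "rotation": [-0.05, -0.0, 0.0]}, {"hand": 0, "travel": [0.0, 0.007, 0.04], "rotation": [-0.05, 0.0, 0.0]}, {"hand": 0, "travel": [-0.0, 0.009, 0.04], "rotation": [-0.05, -0.0, 0.0]}, {"hand": 0, "travel": [0.0, 0.01, 0.039], "rotation": [-0.05, -0.0, 0.0]}, {"hand": 0, "travel": [-0.0, 0.012, 0.039], "rotation": [-0.05, 0.0, 0.0]}, {"hand": 0, "travel": [0.0, 0.014, 0.038], "rotation": [-0.05, 0.0, -0.0]}, {"hand": 0, "travel": [0.0, 0.015, 0.038], "rotation": [-0.05, -0.0, 0.0]}]
```

Request:
{"name": "arm_command", "arguments": {"steps": [{"hand": 0, "travel": [0.001, 0.008, 0.04], "rotation": [-0.05, 0.002, 0.008]}, {"hand": 0, "travel": [0, 0.004, 0.04], "rotation": [-0.05, 0, 0]}, {"hand": 0, "travel": [0, 0.006, 0.04], "rotation": [-0.05, 0, 0]}, {"hand": 0, "travel": [0, 0.007, 0.04], "rotation": [-0.05, 0, 0]}, {"hand": 0, "travel": [0, 0.009, 0.04], "rotation": [-0.05, 0, 0]}, {"hand": 0, "travel": [0, 0.01, 0.039], "rotation": [-0.05, 0, 0]}, {"hand": 0, "travel": [0, 0.012, 0.039], "rotation": [-0.05, 0, 0]}]}}

```text
time: 10.07
eef_pos: [0.5687, 0.117, 0.2401]
tcp_rot: [0.713, 0.065, -0.059, -0.696]
contact_force: [7.1, -4.4, -6.6]
opening: 0.101
```

```bash
python3 arc.py 1.83 3 -0.05; python3 - <<'E'
from plan import *
for n in ['side','top']:
    im,dd=ctrl.read_camera(n); cv2.imwrite(f'pics/open_{n}.png',im)
E
```

```text
10.075 [0.5687 0.117  0.2401] F [ 7.0937 -4.3558 -6.6481] open 0.10105783452856265 q,rad,y (np.float64(1.692984933776983), np.float64(0.189989534546158), np.float64(0.00031081661098623925)) OFF [ 0.0006  0.0066 -0.0014] qpos [ 0.0382  0.0696  1.8087 -0.0241  1.2533 -1.7013]
lean -0.024063333740567926
3
[{"hand": 0, "travel": [0.001, 0.015, 0.025], "rotation": [-0.017, 0.002, 0.013]}, {"hand": 0, "travel": [-0.0, 0.009, 0.027], "rotation": [-0.017, 0.0, 0.0]}, {"hand": 0, "travel": [0.0, 0.01, 0.026], "rotation": [-0.017, -0.0, 0.0]}]
```

View pics/open_top.png

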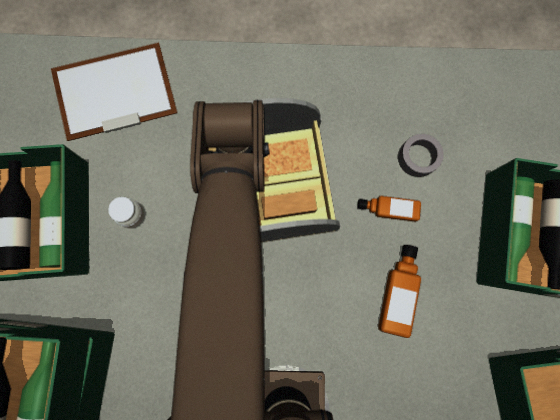

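Nearly open. The cork mat is in the far bay (top 290,157) and the carton in the near bay (290,203). I'll push on to the stop.

Request:
{"name": "arm_command", "arguments": {"steps": [{"hand": 0, "travel": [0.001, 0.015, 0.025], "rotation": [-0.017, 0.002, 0.013]}, {"hand": 0, "travel": [0, 0.009, 0.027], "rotation": [-0.017, 0, 0]}, {"hand": 0, "travel": [0, 0.01, 0.026], "rotation": [-0.017, 0, 0]}, {"hand": 0, "travel": [0, 0.005, 0.02], "rotation": [0, 0, 0]}, {"hand": 0, "travel": [0, 0, 0], "rotation": [0, 0, 0]}, {"hand": 0, "travel": [0, 0, 0], "rotation": [0, 0, 0]}]}}

```text
time: 10.92
eef_pos: [0.5665, 0.1292, 0.2355]
tcp_rot: [0.74, 0.066, -0.058, -0.667]
contact_force: [5.5, -7.9, -5.8]
opening: 0.104
```

```bash
python3 arc.py 1.85 3 -0.05
```

```text
10.925 [0.5665 0.1292 0.2355] F [ 5.5153 -7.9208 -5.8118] open 0.10434694117144662 q,rad,y (np.float64(1.7655383322926854), np.float64(0.1897834522269433), np.float64(0.0002913225280472898)) OFF [ 0.0006  0.0066 -0.0014] qpos [ 0.0944  0.0817  1.8066 -0.1087  1.2449 -1.6174]
lean -0.10345571856979176
3
[{"hand": 0, "travel": [0.001, 0.011, 0.016], "rotation": [0.034, 0.0, 0.003]}, {"hand": 0, "travel": [0.0, 0.006, 0.017], "rotation": [0.034, 0.0, 0.0]}, {"hand": 0, "travel": [0.0, 0.006, 0.017], "rotation": [0.034, 0.0, 0.0]}]
```

Request:
{"name": "arm_command", "arguments": {"steps": [{"hand": 0.5, "travel": [0, 0, 0], "rotation": [0, 0, 0]}, {"hand": 0.5, "travel": [0, 0, 0], "rotation": [0, 0, 0]}, {"hand": 0.5, "travel": [0, 0, 0], "rotation": [0, 0, 0]}, {"hand": 0.6, "travel": [0, -0.1, 0], "rotation": [0, 0, 0]}, {"hand": 0.6, "travel": [0, -0.17, 0], "rotation": [0, 0, 0]}, {"hand": 0.6, "travel": [0, -0.17, 0], "rotation": [0, 0, 0]}]}}

```text
time: 11.68
eef_pos: [0.5581, 0.1464, 0.3679]
tcp_rot: [0.737, 0.058, -0.065, -0.67]
contact_force: [0.6, 0.8, 0.4]
opening: 0.601
```

```bash
python3 - <<'E'
from plan import *
s,p,r=state(); print(s['time'],p,s['qpos'],s['contact_force'])
a=np.radians(84.5); fx=np.array([np.cos(a),np.sin(a),0])
print('cur x',r.as_matrix()[:,0])
for sg in (1,-1):
    x=fx*sg; Rg=R.from_matrix(np.c_[x,-Z,np.cross(x,-Z)])
    print(sg,np.degrees((r.inv()*Rg).as_rotvec()))
    cand=Rg if sg==-1 else Rg
Rn=R.from_matrix(np.c_[-fx,-Z,np.cross(-fx,-Z)])
Rp=R.from_matrix(np.c_[fx,-Z,np.cross(fx,-Z)])
for Rg in (Rn,Rp):
    yaw=np.arctan2(Rg.as_matrix()[1,0],Rg.as_matrix()[0,0])-np.arctan2(r.as_matrix()[1,0],r.as_matrix()[0,0]); yaw=(yaw+np.pi)%(2*np.pi)-np.pi
    print('yaw change',yaw,'pred q6',s['qpos'][5]-yaw+(-.6-s['qpos'][0]))
E
```

```text
11.675 [0.5581 0.1464 0.3679] [ 0.1222  0.0136  1.6387 -0.0952  1.5022 -1.6164] [0.5713 0.8018 0.358 ]
cur x [ 0.9847  0.1733 -0.0176]
1 [  3.959  -74.4125  -4.3706]
-1 [  4.7068 105.436    4.2636]
yaw change -1.8409662819450765 pred q6 -0.4976884448058422
yaw change 1.300626371644717 pred q6 -3.6392810983956356
```

```bash
cat > fl.py <<'E'
from plan import *
A_=np.radians(84.5); FX=np.array([np.cos(A_),np.sin(A_),0]); FO=np.array([.5213,-.2635,0])
Rn=R.from_matrix(np.c_[-FX,-Z,np.cross(-FX,-Z)])
GR=FO-.020*FX
E
python3 - <<'E'
from fl import *
s,p,r=state()
g=GR+Z*.17
rows([(p+(g-p)*.9*np.array([1,1,0])+Z*.0,r*R.from_rotvec((r.inv()*Rn).as_rotvec()*.999)),(g,Rn)],1.0,amax=8.9,dmax=.052)
E
```

```text
16
[{"hand": 1.0, "travel": [-0.028, 0.01, -0.104], "rotation": [0.013, 0.293, 0.012]}, {"hand": 1.0, "travel": [-0.012, 0.01, -0.107], "rotation": [0.013, 0.293, 0.012]}, {"hand": 1.0, "travel": [0.005, 0.009, -0.107], "rotation": [0.013, 0.293, 0.012]}, {"hand": 1.0, "travel": [0.021, 0.008, -0.106], "rotation": [0.013, 0.293, 0.012]}, {"hand": 1.0, "travel": [0.037, 0.007, -0.101], "rotation": [0.013, 0.293, 0.012]}, {"hand": 1.0, "travel": [0.052, 0.006, -0.094], "rotation": [0.013, 0.293, 0.012]}, {"hand": 1.0, "travel": [0.066, 0.005, -0.085], "rotation": [0.013, 0.293, 0.012]}, {"hand": 1.0, "travel": [0.078, 0.004, -0.074], "rotation": [0.013, 0.293, 0.012]}, {"hand": 1.0, "travel": [0.088, 0.003, -0.062], "rotation": [0.013, 0.293, 0.012]}, {"hand": 1.0, "travel": [0.097, 0.002, -0.047], "rotation": [0.013, 0.293, 0.012]}, {"hand": 1.0, "travel": [0.103, 0.002, -0.032], "rotation": [0.013, 0.293, 0.012]}, {"hand": 1.0, "travel": [0.107, 0.001, -0.016], "rotation": [0.013, 0.293, 0.012]}, {"hand": 1.0, "travel": [0.036, 0.165, 0.0], "rotation": [0.0, 0.001, 0.0]}, {"hand": 1.0, "travel": [0.036, 0.165, 0.0], "rotation": [0.0, 0.001, 0.0]}, {"hand": 1.0, "travel": [0.036, 0.165, 0.0], "rotation": [0.0, 0.001, 0.0]}, {"hand": 1.0, "travel": [0.036, 0.165, 0.0], "rotation": [0.0, 0.001, 0.0]}]
```

Request:
{"name": "arm_command", "arguments": {"steps": [{"hand": 1.0, "travel": [-0.028, 0.01, -0.104], "rotation": [0.013, 0.293, 0.012]}, {"hand": 1.0, "travel": [-0.012, 0.01, -0.107], "rotation": [0.013, 0.293, 0.012]}, {"hand": 1.0, "travel": [0.005, 0.009, -0.107], "rotation": [0.013, 0.293, 0.012]}, {"hand": 1.0, "travel": [0.021, 0.008, -0.106], "rotation": [0.013, 0.293, 0.012]}, {"hand": 1.0, "travel": [0.037, 0.007, -0.101], "rotation": [0.013, 0.293, 0.012]}, {"hand": 1.0, "travel": [0.052, 0.006, -0.094], "rotation": [0.013, 0.293, 0.012]}, {"hand": 1.0, "travel": [0.066, 0.005, -0.085], "rotation": [0.013, 0.293, 0.012]}, {"hand": 1.0, "travel": [0.078, 0.004, -0.074], "rotation": [0.013, 0.293, 0.012]}, {"hand": 1.0, "travel": [0.088, 0.003, -0.062], "rotation": [0.013, 0.293, 0.012]}, {"hand": 1.0, "travel": [0.097, 0.002, -0.047], "rotation": [0.013, 0.293, 0.012]}, {"hand": 1.0, "travel": [0.103, 0.002, -0.032], "rotation": [0.013, 0.293, 0.012]}, {"hand": 1.0, "travel": [0.107, 0.001, -0.016], "rotation": [0.013, 0.293, 0.012]}, {"hand": 1.0, "travel": [0.036, 0.165, 0.0], "rotation": [0, 0, 0]}, {"hand": 1.0, "travel": [0.036, 0.165, 0.0], "rotation": [0, 0, 0]}, {"hand": 1.0, "travel": [0.036, 0.165, 0.0], "rotation": [0, 0, 0]}, {"hand": 1.0, "travel": [0.036, 0.165, 0.0], "rotation": [0, 0, 0]}]}}

```text
time: 13.68
eef_pos: [0.5118, -0.2775, 0.1824]
tcp_rot: [0.453, -0.534, 0.536, -0.472]
contact_force: [0.5, 0.4, -0.2]
opening: 1.0
```

```bash
python3 - <<'E'
from fl import *
s,p,r=state(); print(s['time'],p,s['qpos'],GR,np.degrees((r.inv()*Rn).as_rotvec()))
for n in ['side','top']:
    im,d=ctrl.read_camera(n); np.save(f'{n}1.npy',d); cv2.imwrite(f'pics/{n}1.png',im)
    W=cloud(n,d)
    for t in ['mat','carton','flask']:
        for m in ctrl.masks_of(n,t):
            P=W[m['region']]; P=P[np.isfinite(P[:,0])]
            print(n,t,round(m['score'],2),m['at'],m['region'].sum(),'case med',np.median((P-O)@N),np.median((P-O)@T),np.median(P[:,2]),'pct',np.percentile((P-O)@N,[2,98]),np.percentile((P-O)@T,[2,98]))
E
```

```text
13.675 [ 0.5118 -0.2775  0.1824] [-0.6825  0.1219  1.8613  0.029   1.1501 -0.5489] [ 0.5194 -0.2834  0.    ] [-1.2157 -2.8317 -1.0269]
side mat 0.95 [283.0, 178.0] 1313 case med -0.0447011734581137 -0.0666182747272221 0.014184592644291283 pct [-0.1204  0.0311] [-0.1107 -0.0236]
side carton 0.69 [286.8, 210.0] 635 case med -0.05199112947047936 0.06493465475041499 0.056247965174555326 pct [-0.1127  0.0207] [0.0433 0.0891]
side flask 0.74 [373.6, 309.0] 1851 case med -0.2930984303863072 0.35166804407454927 0.04313623282021206 pct [-0.3459 -0.2349] [0.2325 0.4392]
side flask 0.55 [389.0, 242.8] 162 case med -0.3653258453860764 0.14555855264213285 0.03003276949662459 pct [-0.3875 -0.3331] [0.1234 0.1584]
side flask 0.19 [256.8, 183.6] 9837 case med 0.03439255646525125 -0.006222690665573319 0.1460994758111669 pct [-0.1517  0.1511] [-0.1454  0.1536]
top mat 0.8 [280.0, 159.0] 1794 case med -0.04717951440886824 -0.06777577734157283 0.013835599900754891 pct [-0.1223  0.0283] [-0.1106 -0.0258]
top carton 0.92 [287.7, 205.6] 1327 case med -0.04756749301348228 0.07150200888709152 0.05520777181665548 pct [-0.1152  0.0208] [0.04   0.0955]
```

View pics/top1.png

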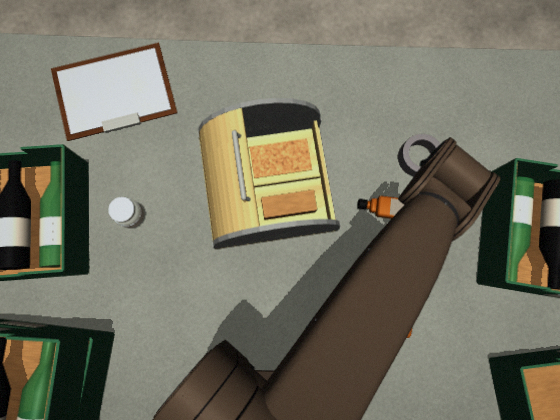

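View pics/side1.png

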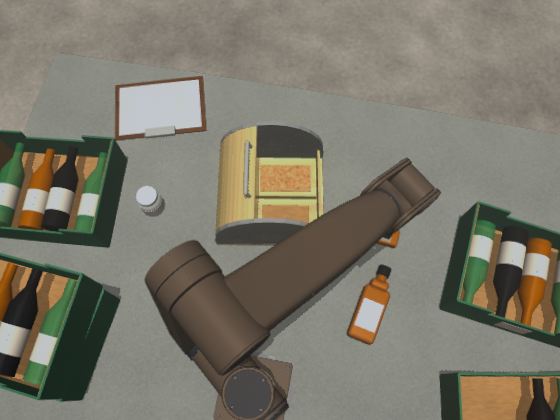

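```bash
python3 - <<'E'
from fl import *
rows([(GR+Z*.12,Rn),(GR+Z*.032,Rn)],1.0,dmax=.035)
for n in ['side','top']:
    im=cv2.imread(f'pics/{n}1.png'); W=cloud(n,np.load(f'{n}1.npy'))
    h=(W-O)@N;t=(W-O)@T
    k=(h>-.14)&(h<.04)&(t>-.13)&(t<-.005)&(W[...,2]<.03)&(im[...,2].astype(int)>1.6*im[...,1])
    P=np.c_[h[k],t[k]]*1000; c,wh,a=cv2.minAreaRect(P.astype(np.float32)); print(n,k.sum(),c,wh,a)
E
```

```text
5
[{"hand": 1.0, "travel": [0.008, 0.111, 0.009], "rotation": [-0.024, -0.047, -0.014]}, {"hand": 1.0, "travel": [0.007, 0.111, 0.01], "rotation": [-0.024, -0.047, -0.014]}, {"hand": 1.0, "travel": [0.0, 0.098, -0.0], "rotation": [0.0, 0.0, 0.0]}, {"hand": 1.0, "travel": [0.0, 0.098, -0.0], "rotation": [0.0, 0.0, 0.0]}, {"hand": 1.0, "travel": [0.0, 0.098, -0.0], "rotation": [0.0, 0.0, 0.0]}]
side 0 (0.0, 0.0) (0.0, 0.0) 0.0
top 0 (0.0, 0.0) (0.0, 0.0) 0.0
```

Request:
{"name": "arm_command", "arguments": {"steps": [{"hand": 1.0, "travel": [0.008, 0.111, 0.009], "rotation": [-0.024, -0.047, -0.014]}, {"hand": 1.0, "travel": [0.007, 0.111, 0.01], "rotation": [-0.024, -0.047, -0.014]}, {"hand": 1.0, "travel": [0, 0, 0], "rotation": [0, 0, 0]}]}}

```text
time: 14.45
eef_pos: [0.5238, -0.2853, 0.1272]
tcp_rot: [0.475, -0.518, 0.528, -0.477]
contact_force: [-0.5, -0.2, -0.4]
opening: 1.0
```

```bash
python3 - <<'E'
from fl import *
s,p,r=state(); print(s['time'],p,np.degrees((r.inv()*Rn).as_rotvec()))
rows([(GR+Z*.032,Rn)],1.0,dmax=.035)
E
```

```text
14.45 [ 0.5238 -0.2853  0.1272] [-0.6391  0.145   0.4418]
3
[{"hand": 1.0, "travel": [-0.002, 0.106, -0.006], "rotation": [-0.007, 0.002, 0.005]}, {"hand": 1.0, "travel": [-0.002, 0.106, -0.006], "rotation": [-0.007, 0.002, 0.005]}, {"hand": 1.0, "travel": [-0.002, 0.106, -0.005], "rotation": [-0.007, 0.002, 0.005]}]
```

Request:
{"name": "arm_command", "arguments": {"steps": [{"hand": 1.0, "travel": [-0.002, 0.1, -0.005], "rotation": [-0.007, 0.002, 0.005]}, {"hand": 1.0, "travel": [-0.002, 0.1, -0.005], "rotation": [-0.007, 0.002, 0.005]}, {"hand": 1.0, "travel": [-0.002, 0.08, -0.004], "rotation": [-0.007, 0.002, 0.005]}, {"hand": 1.0, "travel": [0, 0, 0], "rotation": [0, 0, 0]}]}}

```text
time: 14.95
eef_pos: [0.5271, -0.2878, 0.0538]
tcp_rot: [0.474, -0.517, 0.53, -0.477]
contact_force: [-0.9, -1.0, 0.7]
opening: 0.998
```

```bash
python3 - <<'E'
from fl import *
s,p,r=state(); print(s['time'],p,np.degrees((r.inv()*Rn).as_rotvec()),s['contact_force'])
rows([(GR+Z*.027,Rn)],1.0,dmax=.035)
for n in ['side','top']:
    im,d=ctrl.read_camera(n); cv2.imwrite(f'pics/fl_{n}.png',cv2.resize(im[150:290,320:470],None,fx=4,fy=4))
E
```

```text
14.95 [ 0.5271 -0.2878  0.0538] [-0.93   -0.0853  0.5137] [-0.9328 -0.9709  0.6506]
1
[{"hand": 1.0, "travel": [-0.013, 0.089, -0.028], "rotation": [-0.031, -0.003, 0.017]}]
```

View pics/fl_top.png

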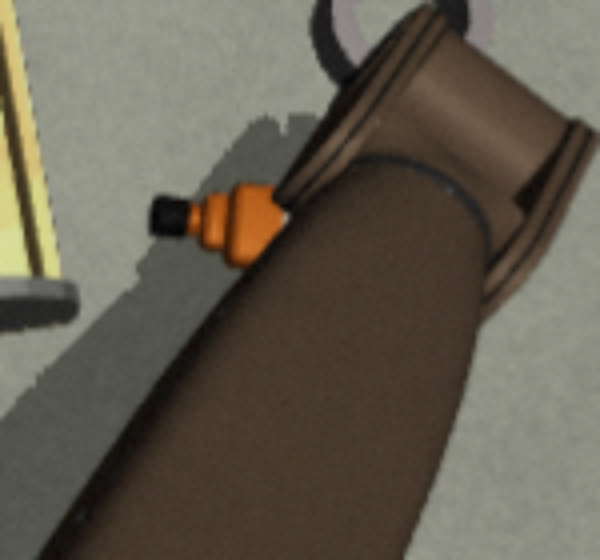

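Request:
{"name": "arm_command", "arguments": {"steps": [{"hand": 1.0, "travel": [-0.013, 0, -0.028], "rotation": [-0.031, -0.003, 0.017]}, {"hand": 1.0, "travel": [0, 0, 0], "rotation": [0, 0, 0]}]}}

```text
time: 15.3
eef_pos: [0.5219, -0.2853, 0.0597]
tcp_rot: [0.475, -0.52, 0.527, -0.476]
contact_force: [-1.3, 0.2, 0.6]
opening: 1.001
```

```bash
python3 - <<'E'
from fl import *
s,p,r=state(); print(s['time'],p,np.degrees((r.inv()*Rn).as_rotvec()),s['contact_force'])
rows([(GR+Z*.027,Rn)],1.0,dmax=.015)
E
```

```text
15.3 [ 0.5219 -0.2853  0.0597] [-0.4656  0.0156  0.3081] [-1.2993  0.1964  0.6489]
3
[{"hand": 1.0, "travel": [-0.002, 0.036, -0.003], "rotation": [-0.005, 0.0, 0.003]}, {"hand": 1.0, "travel": [-0.002, 0.036, -0.003], "rotation": [-0.005, 0.0, 0.003]}, {"hand": 1.0, "travel": [-0.002, 0.036, -0.003], "rotation": [-0.005, 0.0, 0.003]}]
```

Request:
{"name": "arm_command", "arguments": {"steps": [{"hand": 1.0, "travel": [-0.004, 0.05, -0.01], "rotation": [-0.008, 0, 0.004]}, {"hand": 1.0, "travel": [-0.004, 0.04, -0.01], "rotation": [-0.008, 0, 0.004]}, {"hand": 1.0, "travel": [-0.002, 0.03, -0.008], "rotation": [-0.005, 0, 0.003]}]}}

```text
time: 15.68
eef_pos: [0.5141, -0.2819, 0.0228]
tcp_rot: [-0.476, 0.524, -0.523, 0.475]
contact_force: [0.3, 1.1, 1.1]
opening: 0.999
```

```bash
python3 - <<'E'
from fl import *
s,p,r=state(); print(s['time'],p,np.degrees((r.inv()*Rn).as_rotvec()),s['contact_force'])
rows([(GR+Z*.027,Rn)],1.0,dmax=.015)
E
```

```text
15.675 [ 0.5141 -0.2819  0.0228] [0.0836 0.0172 0.0347] [0.3116 1.1484 1.1113]
1
[{"hand": 1.0, "travel": [0.003, -0.014, 0.018], "rotation": [0.003, 0.001, 0.001]}]
```

Request:
{"name": "arm_command", "arguments": {"steps": [{"hand": 1.0, "travel": [0.003, -0.018, 0.018], "rotation": [0, 0, 0]}, {"hand": 0, "travel": [0, 0, 0], "rotation": [0, 0, 0]}, {"hand": 0, "travel": [0, 0, 0], "rotation": [0, 0, 0]}, {"hand": 0, "travel": [0, 0, 0], "rotation": [0, 0, 0]}, {"hand": 0, "travel": [0, 0, 0], "rotation": [0, 0, 0]}], "grip_force": 40}}

```text
time: 16.3
eef_pos: [0.5227, -0.2854, 0.0328]
tcp_rot: [0.476, -0.522, 0.525, -0.475]
contact_force: [-0.1, -0.2, 0.4]
opening: 0.143
```

```bash
python3 - <<'E'
from fl import *
s,p,r=state(); print(s['time'],p,np.degrees((r.inv()*Rn).as_rotvec()),s['contact_force'],s['opening'])
E
```

```text
16.3 [ 0.5227 -0.2854  0.0328] [-0.1952  0.0322  0.2038] [-0.0942 -0.2129  0.3636] 0.14251203901514772
```

Request:
{"name": "arm_command", "arguments": {"steps": [{"hand": 1.0, "travel": [0, 0, -0.008], "rotation": [0, 0, 0]}, {"hand": 1.0, "travel": [0, 0, 0], "rotation": [0, 0, 0]}, {"hand": 1.0, "travel": [0, 0, 0], "rotation": [0, 0, 0]}, {"hand": 1.0, "travel": [0, 0, 0], "rotation": [0, 0, 0]}, {"hand": 1.0, "travel": [0, 0, 0], "rotation": [0, 0, 0]}]}}

```text
time: 16.92
eef_pos: [0.5198, -0.2848, 0.0321]
tcp_rot: [0.476, -0.522, 0.525, -0.475]
contact_force: [-0.5, 0.4, -0.3]
opening: 1.003
```

```bash
python3 - <<'E'
from fl import *
s,p,r=state(); print(s['time'],p,np.degrees((r.inv()*Rn).as_rotvec()),s['contact_force'],s['opening'])
rows([(GR+Z*.016,Rn)],1.0,dmax=.03)
im,d=ctrl.read_camera('side'); 
cv2.imwrite(f'pics/fl2.png',cv2.resize(im[190:290,330:460],None,fx=5,fy=5))
im,d=ctrl.read_camera('top'); 
cv2.imwrite(f'pics/fl3.png',cv2.resize(im[150:270,320:460],None,fx=5,fy=5))
E
```

```text
16.925 [ 0.5198 -0.2848  0.0321] [-0.1703  0.0271  0.1748] [-0.5345  0.38   -0.2681] 1.0025268415597424
1
[{"hand": 1.0, "travel": [-0.005, 0.054, -0.002], "rotation": [-0.006, 0.001, 0.006]}]
```

View pics/fl3.png

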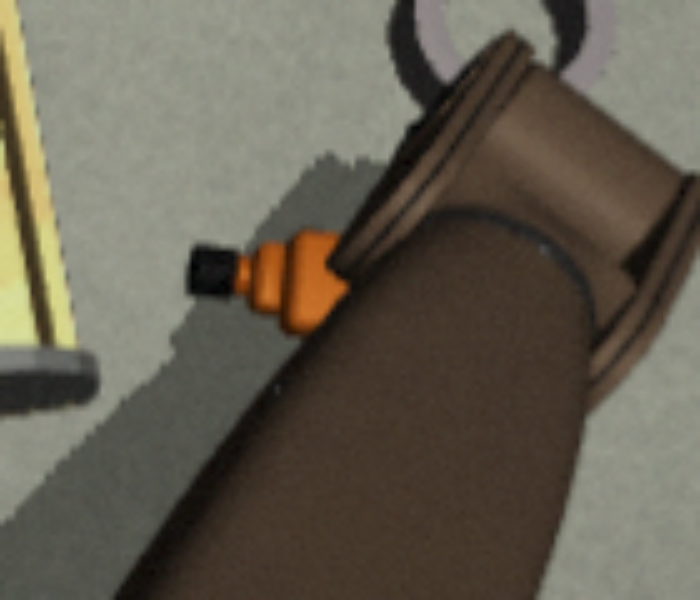

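Request:
{"name": "arm_command", "arguments": {"steps": [{"hand": 1.0, "travel": [-0.003, 0.03, -0.002], "rotation": [-0.004, 0, 0.004]}, {"hand": 1.0, "travel": [-0.002, 0.02, -0.002], "rotation": [-0.002, 0, 0.002]}, {"hand": 1.0, "travel": [0, 0, 0], "rotation": [0, 0, 0]}, {"hand": 1.0, "travel": [0, 0, 0], "rotation": [0, 0, 0]}]}}

```text
time: 17.52
eef_pos: [0.5184, -0.2828, 0.0154]
tcp_rot: [-0.476, 0.524, -0.523, 0.475]
contact_force: [0.5, 1.2, 0.1]
opening: 1.002
```

```bash
python3 - <<'E'
from fl import *
s,p,r=state(); print(s['time'],p,np.degrees((r.inv()*Rn).as_rotvec()),s['contact_force'],s['opening'])
E
```

```text
17.525 [ 0.5184 -0.2828  0.0154] [ 0.0754  0.0307 -0.052 ] [0.4693 1.2154 0.0953] 1.001920286453097
```

Request:
{"name": "arm_command", "arguments": {"steps": [{"hand": 0.2, "travel": [0, 0, 0], "rotation": [0, 0, 0]}, {"hand": 0.2, "travel": [0, 0, 0], "rotation": [0, 0, 0]}, {"hand": 0.2, "travel": [0, 0, 0], "rotation": [0, 0, 0]}, {"hand": 0.2, "travel": [0, 0, 0], "rotation": [0, 0, 0]}]}}

```text
time: 18.02
eef_pos: [0.5192, -0.2834, 0.0163]
tcp_rot: [0.475, -0.523, 0.524, -0.476]
contact_force: [0.7, 0.3, -1.0]
opening: 0.641
```

```bash
python3 - <<'E'
from fl import *
s,p,r=state(); print(s['time'],p,np.degrees((r.inv()*Rn).as_rotvec()),s['contact_force'],s['opening'])
E
```

```text
18.025 [ 0.5192 -0.2834  0.0163] [-0.0461  0.0222  0.0118] [ 0.6575  0.3047 -0.9527] 0.6411238216946621
```

```bash
python3 - <<'E'
from fl import *
s,p,r=state()
a=np.arctan2(p[1],p[0])-.0; 
for n in ['side','top']:
    im,d=ctrl.read_camera(n); W=cloud(n,d); 
    e=W-p; k=(W[...,2]>.05)&(np.hypot(e[...,0],e[...,1])<.3)&np.isfinite(W[...,2])
    P=e[k]; q1=s['qpos'][0]; u=np.array([np.cos(q1),np.sin(q1)]); rr=P[:,:2]@u; tt=P[:,:2]@np.array([-u[1],u[0]])
    for lo in np.arange(-.3,.16,.03):
        m=(rr>lo)&(rr<lo+.03)
        if m.sum()>5: print(n,round(lo,2),m.sum(),'lat',np.percentile(tt[m],[2,98]).round(3),'z rel tcp',np.percentile(P[m,2],[2,50,98]).round(3))
    cv2.imwrite(f'pics/gr_{n}.png',im)
E
```

```text
side -0.3 638 lat [-0.052  0.048] z rel tcp [0.506 0.56  0.576]
side -0.27 651 lat [-0.052  0.17 ] z rel tcp [0.109 0.531 0.547]
side -0.24 760 lat [-0.052  0.169] z rel tcp [0.097 0.5   0.52 ]
side -0.21 593 lat [-0.052  0.226] z rel tcp [0.035 0.475 0.493]
side -0.18 594 lat [-0.051  0.239] z rel tcp [0.035 0.443 0.466]
side -0.15 499 lat [-0.048  0.221] z rel tcp [0.035 0.416 0.437]
side -0.12 375 lat [-0.054  0.185] z rel tcp [0.042 0.386 0.408]
side -0.09 425 lat [-0.054  0.2  ] z rel tcp [0.05  0.344 0.379]
side -0.06 376 lat [-0.055  0.237] z rel tcp [0.049 0.331 0.347]
side -0.03 603 lat [-0.297  0.268] z rel tcp [0.042 0.282 0.318]
side -0.0 506 lat [-0.275  0.29 ] z rel tcp [0.043 0.277 0.295]
side 0.03 152 lat [-0.261 -0.238] z rel tcp [0.039 0.099 0.138]
side 0.06 228 lat [-0.29  -0.222] z rel tcp [0.036 0.076 0.135]
side 0.09 276 lat [-0.281 -0.205] z rel tcp [0.042 0.068 0.135]
side 0.12 284 lat [-0.269 -0.128] z rel tcp [0.036 0.069 0.134]
side 0.15 292 lat [-0.251  0.079] z rel tcp [0.034 0.07  0.135]
top -0.3 1346 lat [-0.047  0.053] z rel tcp [0.505 0.56  0.575]
top
[... 254 characters left out ...]
5]
top -0.15 919 lat [-0.04   0.222] z rel tcp [0.036 0.415 0.436]
top -0.12 671 lat [-0.037  0.196] z rel tcp [0.039 0.387 0.409]
top -0.09 737 lat [-0.053  0.199] z rel tcp [0.049 0.343 0.379]
top -0.06 557 lat [-0.052  0.235] z rel tcp [0.046 0.332 0.347]
top -0.03 941 lat [-0.294  0.265] z rel tcp [0.04  0.282 0.319]
top -0.0 926 lat [-0.276  0.291] z rel tcp [0.039 0.275 0.295]
top 0.03 325 lat [-0.26  -0.007] z rel tcp [0.038 0.096 0.269]
top 0.06 335 lat [-0.287 -0.223] z rel tcp [0.036 0.088 0.134]
top 0.09 400 lat [-0.28  -0.205] z rel tcp [0.037 0.075 0.135]
top 0.12 442 lat [-0.268 -0.006] z rel tcp [0.034 0.07  0.133]
top 0.15 431 lat [-0.252 -0.169] z rel tcp [0.035 0.071 0.133]
```

```bash
cat >> fl.py <<'E'
MT=cw(-.046,-.068,.015)
x_=-N; RP=R.from_matrix(np.c_[x_,-Z,np.cross(x_,-Z)])
PT=MT-.020*N+Z*.0163   # tcp at rest on mat
E
python3 - <<'E'
from fl import *
s,p,r=state(); print(MT,PT,s['time'])
rows([(p+Z*.12,Rn),(np.array([p[0],p[1]+.05,.27]),Rn),(PT*np.array([1,1,0])+Z*.27,RP)],0.2,dmax=.04,amax=8)
E
```

```text
[0.6527 0.0302 0.015 ] [0.6562 0.0105 0.0313] 18.125
14
[{"hand": 0.2, "travel": [0.0, -0.133, 0.0], "rotation": [-0.001, 0.0, 0.0]}, {"hand": 0.2, "travel": [0.0, -0.133, 0.0], "rotation": [-0.001, 0.0, 0.0]}, {"hand": 0.2, "travel": [0.0, -0.133, 0.0], "rotation": [-0.001, 0.0, 0.0]}, {"hand": 0.2, "travel": [-0.041, -0.111, -0.004], "rotation": [0.0, 0.0, 0.0]}, {"hand": 0.2, "travel": [-0.041, -0.111, -0.004], "rotation": [0.0, 0.0, 0.0]}, {"hand": 0.2, "travel": [-0.041, -0.111, -0.004], "rotation": [0.0, 0.0, 0.0]}, {"hand": 0.2, "travel": [-0.041, -0.111, -0.004], "rotation": [0.0, 0.0, 0.0]}, {"hand": 0.2, "travel": [-0.122, 0.0, 0.054], "rotation": [-0.0, -0.074, -0.0]}, {"hand": 0.2, "travel": [-0.12, 0.0, 0.058], "rotation": [-0.0, -0.074, -0.0]}, {"hand": 0.2, "travel": [-0.117, 0.0, 0.063], "rotation": [-0.0, -0.074, -0.0]}, {"hand": 0.2, "travel": [-0.115, 0.0, 0.068], "rotation": [-0.0, -0.074, -0.0]}, {"hand": 0.2, "travel": [-0.112, 0.0, 0.072], "rotation": [-0.0, -0.074, -0.0]}, {"hand": 0.2, "travel": [-0.109, 0.0, 0.076], "rotation": [-0.0, -0.074, -0.0]}, {"hand": 0.2, "travel": [-0.106, 0.0, 0.08], "rotation": [-0.0, -0.074, -0.0]}]
```

Request:
{"name": "arm_command", "arguments": {"steps": [{"hand": 0.2, "travel": [0, -0.06, 0], "rotation": [0, 0, 0]}, {"hand": 0.2, "travel": [0, -0.13, 0], "rotation": [0, 0, 0]}, {"hand": 0.2, "travel": [0, -0.13, 0], "rotation": [0, 0, 0]}, {"hand": 0.2, "travel": [-0.041, -0.111, -0.004], "rotation": [0, 0, 0]}, {"hand": 0.2, "travel": [-0.041, -0.111, -0.004], "rotation": [0, 0, 0]}, {"hand": 0.2, "travel": [-0.041, -0.111, -0.004], "rotation": [0, 0, 0]}, {"hand": 0.2, "travel": [-0.041, -0.111, -0.004], "rotation": [0, 0, 0]}, {"hand": 0.2, "travel": [-0.041, -0.06, -0.004], "rotation": [0, 0, 0]}], "grip_force": 50}}

```text
time: 19.12
eef_pos: [0.5145, -0.2174, 0.2707]
tcp_rot: [-0.476, 0.528, -0.519, 0.474]
contact_force: [-0.3, -0.3, -3.3]
opening: 0.64
```

```bash
python3 - <<'E'
from fl import *
s,p,r=state(); print(s['time'],p,np.degrees((r.inv()*Rn).as_rotvec()),s['contact_force'],s['opening'])
rows([(PT*np.array([1,1,0])+Z*.27,RP)],0.2,dmax=.04,amax=8)
for n in ['side','top']:
    im,d=ctrl.read_camera(n); cv2.imwrite(f'pics/lf_{n}.png',im)
E
```

```text
19.125 [ 0.5145 -0.2174  0.2707] [ 0.635  -0.054  -0.3797] [-0.2775 -0.2647 -3.3298] 0.6401409034601591
7
[{"hand": 0.2, "travel": [-0.115, 0.0, 0.057], "rotation": [0.003, -0.074, -0.002]}, {"hand": 0.2, "travel": [-0.112, 0.0, 0.061], "rotation": [0.003, -0.074, -0.002]}, {"hand": 0.2, "travel": [-0.11, 0.0, 0.065], "rotation": [0.003, -0.074, -0.002]}, {"hand": 0.2, "travel": [-0.107, 0.0, 0.07], "rotation": [0.003, -0.074, -0.002]}, {"hand": 0.2, "travel": [-0.104, 0.0, 0.074], "rotation": [0.003, -0.074, -0.002]}, {"hand": 0.2, "travel": [-0.101, 0.0, 0.078], "rotation": [0.003, -0.074, -0.002]}, {"hand": 0.2, "travel": [-0.098, 0.0, 0.082], "rotation": [0.003, -0.074, -0.002]}]
```

View pics/lf_top.png

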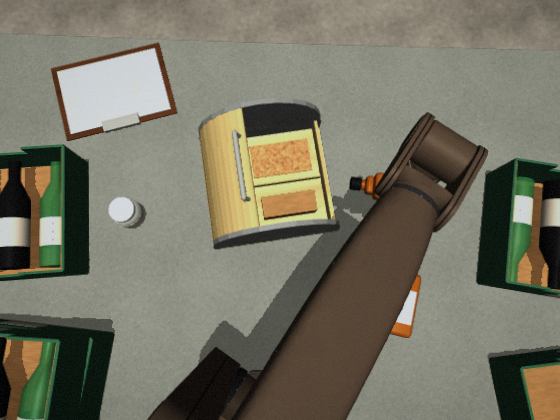

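The flask is lifted, its cap visible at (355,184), and the weight reads 3.3 N. Next I carry it over the mat.

Request:
{"name": "arm_command", "arguments": {"steps": [{"hand": 0.2, "travel": [-0.115, 0, 0.057], "rotation": [0.003, -0.074, -0.002]}, {"hand": 0.2, "travel": [-0.112, 0, 0.061], "rotation": [0.003, -0.074, -0.002]}, {"hand": 0.2, "travel": [-0.11, 0, 0.065], "rotation": [0.003, -0.074, -0.002]}, {"hand": 0.2, "travel": [-0.107, 0, 0.07], "rotation": [0.003, -0.074, -0.002]}, {"hand": 0.2, "travel": [-0.104, 0, 0.074], "rotation": [0.003, -0.074, -0.002]}, {"hand": 0.2, "travel": [-0.101, 0, 0.078], "rotation": [0.003, -0.074, -0.002]}, {"hand": 0.2, "travel": [-0.098, 0, 0.082], "rotation": [0.003, -0.074, -0.002]}, {"hand": 0.2, "travel": [0, 0, 0], "rotation": [0, 0, 0]}]}}

```text
time: 20.23
eef_pos: [0.6536, 0.0164, 0.2501]
tcp_rot: [0.548, -0.461, 0.445, -0.538]
contact_force: [-0.6, -0.1, -3.3]
opening: 0.642
```

```bash
python3 - <<'E'
from fl import *
s,p,r=state(); print(s['time'],p,PT,np.degrees((r.inv()*RP).as_rotvec()),s['contact_force'],s['opening'],s['qpos'])
rows([(PT*np.array([1,1,0])+Z*.20,RP),(PT+Z*.03,RP)],0.2,dmax=.03,amax=8)
E
```

```text
20.225 [0.6536 0.0164 0.2501] [0.6562 0.0105 0.0313] [ 1.4288  0.3387 -0.4759] [-0.6471 -0.0909 -3.2664] 0.6421835686641754 [-0.13    0.2412  1.5972  0.0004  1.3295 -0.3112]
7
[{"hand": 0.2, "travel": [0.011, 0.083, 0.005], "rotation": [0.024, 0.006, -0.008]}, {"hand": 0.2, "travel": [0.011, 0.083, 0.004], "rotation": [0.024, 0.006, -0.008]}, {"hand": 0.2, "travel": [-0.0, 0.092, 0.0], "rotation": [0.0, 0.0, 0.0]}, {"hand": 0.2, "travel": [-0.0, 0.092, 0.0], "rotation": [0.0, 0.0, 0.0]}, {"hand": 0.2, "travel": [-0.0, 0.092, 0.0], "rotation": [0.0, 0.0, 0.0]}, {"hand": 0.2, "travel": [-0.0, 0.092, 0.0], "rotation": [0.0, 0.0, 0.0]}, {"hand": 0.2, "travel": [-0.0, 0.092, 0.0], "rotation": [0.0, 0.0, 0.0]}]
```

Request:
{"name": "arm_command", "arguments": {"steps": [{"hand": 0.2, "travel": [0.011, 0.083, 0.005], "rotation": [0.024, 0.006, -0.008]}, {"hand": 0.2, "travel": [0.011, 0.083, 0.004], "rotation": [0.024, 0.006, -0.008]}, {"hand": 0.2, "travel": [0, 0.08, 0], "rotation": [0, 0, 0]}, {"hand": 0.2, "travel": [0, 0, 0], "rotation": [0, 0, 0]}]}}

```text
time: 20.72
eef_pos: [0.6519, 0.0073, 0.1664]
tcp_rot: [0.544, -0.458, 0.452, -0.538]
contact_force: [-0.3, 0.4, -3.7]
opening: 0.638
```

```bash
python3 - <<'E'
from fl import *
s,p,r=state(); print(s['time'],p,PT,np.degrees((r.inv()*RP).as_rotvec()),s['contact_force'],s['opening'])
rows([(PT+Z*.03,RP)],0.2,dmax=.03,amax=8)
for n in ['side','top']:
    im,d=ctrl.read_camera(n); cv2.imwrite(f'pics/pl_{n}.png',cv2.resize(im[80:260,190:370],None,fx=3.3,fy=3.3))
E
```

```text
20.725 [0.6519 0.0073 0.1664] [0.6562 0.0105 0.0313] [ 0.7079 -0.1489 -0.0318] [-0.2602  0.393  -3.7393] 0.6384919508313115
4
[{"hand": 0.2, "travel": [-0.002, 0.088, 0.005], "rotation": [0.006, -0.001, -0.0]}, {"hand": 0.2, "travel": [-0.002, 0.088, 0.005], "rotation": [0.006, -0.001, -0.0]}, {"hand": 0.2, "travel": [-0.002, 0.088, 0.005], "rotation": [0.006, -0.001, -0.0]}, {"hand": 0.2, "travel": [-0.002, 0.088, 0.004], "rotation": [0.006, -0.001, -0.0]}]
```

View pics/pl_top.png

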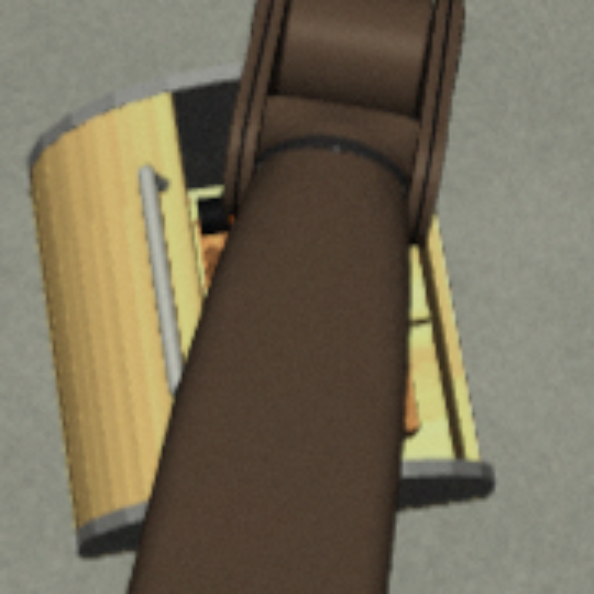

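View pics/pl_side.png

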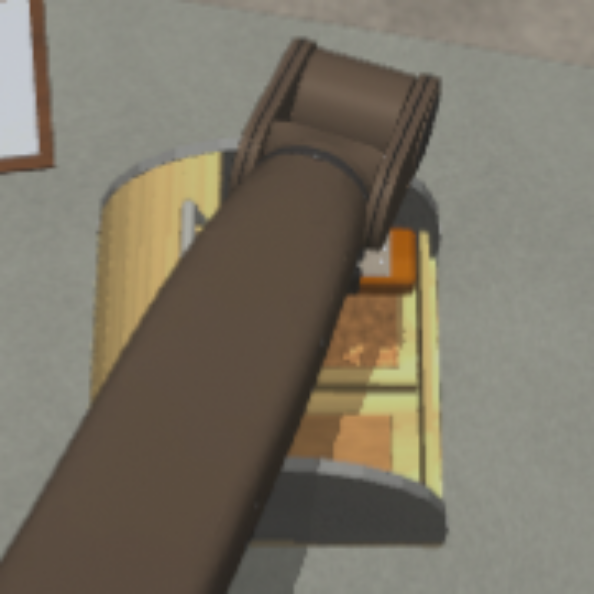

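Request:
{"name": "arm_command", "arguments": {"steps": [{"hand": 0.2, "travel": [-0.003, 0.08, 0.006], "rotation": [0.006, 0, 0]}, {"hand": 0.2, "travel": [-0.003, 0.08, 0.006], "rotation": [0.006, 0, 0]}, {"hand": 0.2, "travel": [-0.003, 0.07, 0.005], "rotation": [0.006, 0, 0]}, {"hand": 0.2, "travel": [-0.002, 0.05, 0.004], "rotation": [0.004, 0, 0]}, {"hand": 0.2, "travel": [0, 0, 0], "rotation": [0, 0, 0]}]}}

```text
time: 21.45
eef_pos: [0.6619, 0.0079, 0.0939]
tcp_rot: [-0.54, 0.452, -0.459, 0.542]
contact_force: [-1.8, 0.1, -3.2]
opening: 0.637
```

```bash
python3 - <<'E'
from fl import *
s,p,r=state(); print(s['time'],p,PT,np.degrees((r.inv()*RP).as_rotvec()),s['contact_force'],s['opening'])
rows([(PT+Z*.001,RP)],0.2,dmax=.015,amax=8)
E
```

```text
21.45 [0.6619 0.0079 0.0939] [0.6562 0.0105 0.0313] [-0.5456 -0.2475  0.3695] [-1.752   0.1395 -3.2081] 0.6370679825549946
5
[{"hand": 0.2, "travel": [-0.003, 0.041, -0.004], "rotation": [-0.004, -0.002, 0.002]}, {"hand": 0.2, "travel": [-0.003, 0.041, -0.004], "rotation": [-0.004, -0.002, 0.002]}, {"hand": 0.2, "travel": [-0.003, 0.041, -0.004], "rotation": [-0.004, -0.002, 0.002]}, {"hand": 0.2, "travel": [-0.002, 0.041, -0.004], "rotation": [-0.004, -0.002, 0.002]}, {"hand": 0.2, "travel": [-0.002, 0.041, -0.004], "rotation": [-0.004, -0.002, 0.002]}]
```

Request:
{"name": "arm_command", "arguments": {"steps": [{"hand": 0.2, "travel": [-0.003, 0.05, -0.005], "rotation": [-0.004, -0.002, 0.002]}, {"hand": 0.2, "travel": [-0.003, 0.05, -0.005], "rotation": [-0.004, -0.002, 0.002]}, {"hand": 0.2, "travel": [-0.003, 0.04, -0.004], "rotation": [-0.004, -0.002, 0.002]}, {"hand": 0.2, "travel": [-0.002, 0.02, 0], "rotation": [0, 0, 0]}, {"hand": 0.2, "travel": [0, 0, 0], "rotation": [0, 0, 0]}]}}

```text
time: 22.08
eef_pos: [0.6615, 0.0093, 0.0491]
tcp_rot: [-0.54, 0.45, -0.459, 0.543]
contact_force: [-0.0, 0.1, -2.8]
opening: 0.64
```

```bash
python3 - <<'E'
from fl import *
s,p,r=state(); print(s['time'],p,PT,np.degrees((r.inv()*RP).as_rotvec()),s['contact_force'],s['opening'])
rows([(PT+Z*.001,RP)],0.2,dmax=.015,amax=8)
E
```

```text
22.075 [0.6615 0.0093 0.0491] [0.6562 0.0105 0.0313] [-0.6755 -0.0721  0.3664] [-0.0206  0.0703 -2.7648] 0.6398412822366838
2
[{"hand": 0.2, "travel": [-0.004, 0.028, -0.009], "rotation": [-0.011, -0.001, 0.006]}, {"hand": 0.2, "travel": [-0.004, 0.028, -0.009], "rotation": [-0.011, -0.001, 0.006]}]
```

Request:
{"name": "arm_command", "arguments": {"steps": [{"hand": 0.2, "travel": [-0.004, 0.028, -0.009], "rotation": [-0.011, 0, 0.006]}, {"hand": 0.2, "travel": [-0.004, 0.02, -0.009], "rotation": [-0.011, 0, 0.006]}, {"hand": 0.2, "travel": [0, 0, 0], "rotation": [0, 0, 0]}]}}

```text
time: 22.45
eef_pos: [0.6562, 0.0108, 0.0344]
tcp_rot: [-0.541, 0.454, -0.455, 0.542]
contact_force: [-0.2, -0.9, -3.8]
opening: 0.636
```

```bash
python3 - <<'E'
from fl import *
s,p,r=state(); print(s['time'],p,PT,np.degrees((r.inv()*RP).as_rotvec()),s['contact_force'],s['opening'])
rows([(PT+Z*.001,RP)],0.2,dmax=.015,amax=8)
E
```

```text
22.45 [0.6562 0.0108 0.0344] [0.6562 0.0105 0.0313] [-0.0492 -0.066   0.0057] [-0.23   -0.9291 -3.7987] 0.6359997255229761
1
[{"hand": 0.2, "travel": [0.001, 0.007, -0.0], "rotation": [-0.002, -0.002, 0.0]}]
```

Request:
{"name": "arm_command", "arguments": {"steps": [{"hand": 0.2, "travel": [0, 0.01, 0], "rotation": [0, 0, 0]}, {"hand": 0.2, "travel": [0, 0, 0], "rotation": [0, 0, 0]}]}}

```text
time: 22.7
eef_pos: [0.6569, 0.0107, 0.0319]
tcp_rot: [-0.541, 0.454, -0.455, 0.542]
contact_force: [-0.4, -0.3, -4.1]
opening: 0.643
```

```bash
python3 - <<'E'
from fl import *
s,p,r=state(); print(s['time'],p,s['contact_force'],s['opening'])
E
```

```text
22.7 [0.6569 0.0107 0.0319] [-0.4305 -0.2638 -4.0534] 0.6427157561924755
```

Request:
{"name": "arm_command", "arguments": {"steps": [{"hand": 0.2, "travel": [0, 0.01, 0], "rotation": [0, 0, 0]}, {"hand": 0.2, "travel": [0, 0, 0], "rotation": [0, 0, 0]}]}}

```text
time: 22.95
eef_pos: [0.6576, 0.0107, 0.032]
tcp_rot: [-0.541, 0.454, -0.455, 0.542]
contact_force: [-0.4, 0.3, -4.0]
opening: 0.641
```

```bash
python3 - <<'E'
from fl import *
s,p,r=state(); print(s['time'],p,s['contact_force'],s['opening'])
E
```

```text
22.95 [0.6576 0.0107 0.032 ] [-0.3715  0.3233 -4.0313] 0.6410664813848805
```

Request:
{"name": "arm_command", "arguments": {"steps": [{"hand": 0.2, "travel": [0, 0.02, 0], "rotation": [0, 0, 0]}, {"hand": 0.2, "travel": [0, 0.01, 0], "rotation": [0, 0, 0]}]}}

```text
time: 23.2
eef_pos: [0.6592, 0.0106, 0.0314]
tcp_rot: [0.542, -0.454, 0.455, -0.542]
contact_force: [-3.5, -0.1, 3.8]
opening: 0.639
```

```bash
python3 - <<'E'
from fl import *
s,p,r=state(); print(s['time'],p,s['contact_force'],s['opening'])
E
```

```text
23.2 [0.6592 0.0106 0.0314] [-3.4754 -0.0731  3.8044] 0.6390336976338946
```

Contact: the vertical force went from -4 to +3.8 N at z = 0.0314, as predicted. Now I release and go straight up.

Request:
{"name": "arm_command", "arguments": {"steps": [{"hand": 0.85, "travel": [0, 0, 0], "rotation": [0, 0, 0]}, {"hand": 0.85, "travel": [0, 0, 0], "rotation": [0, 0, 0]}, {"hand": 0.9, "travel": [0, 0, -0.008], "rotation": [0, 0, 0]}, {"hand": 0.9, "travel": [0, 0, 0], "rotation": [0, 0, 0]}]}}

```text
time: 23.7
eef_pos: [0.6577, 0.0099, 0.0318]
tcp_rot: [-0.541, 0.453, -0.456, 0.542]
contact_force: [-0.1, 0.4, -0.1]
opening: 0.904
```

```bash
python3 - <<'E'
from fl import *
s,p,r=state(); print(s['time'],p,PT,s['contact_force'],s['opening'],s['qpos'])
E
```

```text
23.7 [0.6577 0.0099 0.0318] [0.6562 0.0105 0.0313] [-0.0631  0.3565 -0.1369] 0.9035684443648699 [-0.1388  0.4666  1.7362 -0.0005  0.9346 -0.3132]
```

Request:
{"name": "arm_command", "arguments": {"steps": [{"hand": 0.9, "travel": [0, -0.04, 0], "rotation": [0, 0, 0]}, {"hand": 0.9, "travel": [0, -0.06, 0], "rotation": [0, 0, 0]}, {"hand": 0.9, "travel": [0, -0.1, 0], "rotation": [0, 0, 0]}, {"hand": 0.9, "travel": [0, -0.15, 0], "rotation": [0, 0, 0]}, {"hand": 0.9, "travel": [0, -0.15, 0], "rotation": [0, 0, 0]}, {"hand": 0.9, "travel": [0, -0.15, 0], "rotation": [0, 0, 0]}, {"hand": 0.9, "travel": [0, -0.15, 0], "rotation": [0, 0, 0]}, {"hand": 0.9, "travel": [0, -0.15, 0], "rotation": [0, 0, 0]}]}}

```text
time: 24.7
eef_pos: [0.6554, 0.0106, 0.3319]
tcp_rot: [-0.54, 0.452, -0.457, 0.543]
contact_force: [0.3, 0.0, -1.1]
opening: 0.898
```

```bash
python3 - <<'E'
from fl import *
s,p,r=state(); print(s['time'],p,s['contact_force'],s['opening'],s['qpos'])
for n in ['side','top']:
    im,d=ctrl.read_camera(n); cv2.imwrite(f'pics/up_{n}.png',cv2.resize(im[80:260,190:370],None,fx=3.3,fy=3.3))
E
```

```text
24.7 [0.6554 0.0106 0.3319] [ 0.3374  0.0285 -1.1096] 0.8976169858321117 [-0.1384  0.1832  1.5176 -0.0001  1.4329 -0.3134]
```

View pics/up_side.png

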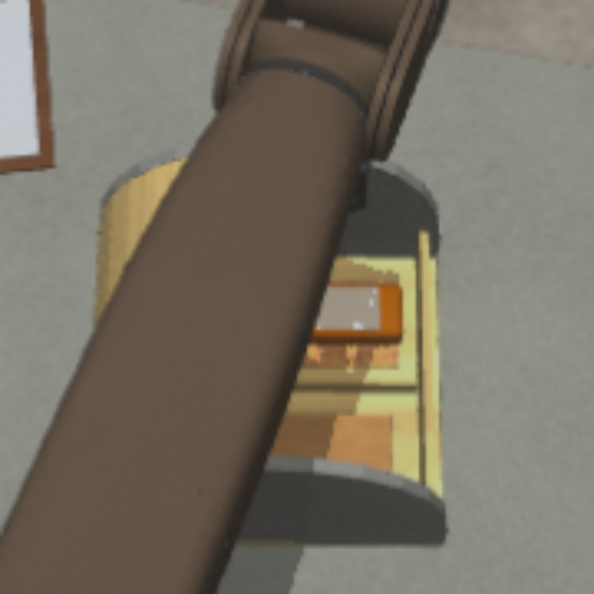

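```bash
cat > back.py <<'E'
from arc import *
OFF2=OFF+np.array([0,.002,0])
E
python3 - <<'E'
from back import *
for n in ['side','top']:
    W=cloud(n,np.load(f'{n}1.npy')); h=(W-O)@N; t=(W-O)@T; z=W[...,2]-.065
    rad=np.hypot(h,z); k=(rad>.18)&(rad<.2)&(np.abs(t)<.07)&(z>.1)
    print(n,k.sum(),np.percentile(h[k],[5,50,95]),np.percentile(z[k],[5,50,95])+.065)
s,p,r=state()
hb=.0625
q=1.73; print(bar(q), (bar(q)-O)@N)
lean=-0.1
Rg=nearest(Rlean(lean),r*R.from_rotvec([0,-1.6,0])); d=Rg.as_matrix()[:,1]
pre=bar(q)+Rg.apply(OFF2)-d*.11; print('pre',pre,'rotvec',np.degrees((r.inv()*Rg).as_rotvec()))
w=[(pre,Rg)]
rows(w,.5,amax=8.9,dmax=.05)
E
```

```text
side 210 [0.0592 0.0644 0.0699] [0.2409 0.245  0.2491]
top 330 [0.0574 0.0627 0.0681] [0.2407 0.2446 0.2482]
[0.567  0.1244 0.2426] 0.061667197217528065
pre [0.5661 0.1331 0.3436] rotvec [ -5.1272 -89.9964  -3.2628]
11
[{"hand": 0.5, "travel": [-0.042, -0.002, -0.021], "rotation": [-0.016, -0.273, -0.01]}, {"hand": 0.5, "travel": [-0.044, -0.002, -0.015], "rotation": [-0.016, -0.273, -0.01]}, {"hand": 0.5, "travel": [-0.046, -0.002, -0.008], "rotation": [-0.016, -0.273, -0.01]}, {"hand": 0.5, "travel": [-0.046, -0.002, -0.002], "rotation": [-0.016, -0.273, -0.01]}, {"hand": 0.5, "travel": [-0.046, -0.003, 0.005], "rotation": [-0.016, -0.273, -0.01]}, {"hand": 0.5, "travel": [-0.045, -0.003, 0.011], "rotation": [-0.016, -0.273, -0.01]}, {"hand": 0.5, "travel": [-0.043, -0.003, 0.018], "rotation": [-0.016, -0.273, -0.01]}, {"hand": 0.5, "travel": [-0.04, -0.004, 0.023], "rotation": [-0.016, -0.273, -0.01]}, {"hand": 0.5, "travel": [-0.036, -0.004, 0.029], "rotation": [-0.016, -0.273, -0.01]}, {"hand": 0.5, "travel": [-0.032, -0.005, 0.034], "rotation": [-0.016, -0.273, -0.01]}, {"hand": 0.5, "travel": [-0.027, -0.005, 0.038], "rotation": [-0.016, -0.273, -0.01]}]
```

Request:
{"name": "arm_command", "arguments": {"steps": [{"hand": 0.5, "travel": [-0.042, -0.002, -0.021], "rotation": [-0.016, -0.273, -0.01]}, {"hand": 0.5, "travel": [-0.044, -0.002, -0.015], "rotation": [-0.016, -0.273, -0.01]}, {"hand": 0.5, "travel": [-0.046, -0.002, -0.008], "rotation": [-0.016, -0.273, -0.01]}, {"hand": 0.5, "travel": [-0.046, -0.002, -0.002], "rotation": [-0.016, -0.273, -0.01]}, {"hand": 0.5, "travel": [-0.046, -0.003, 0.005], "rotation": [-0.016, -0.273, -0.01]}, {"hand": 0.5, "travel": [-0.045, -0.003, 0.011], "rotation": [-0.016, -0.273, -0.01]}, {"hand": 0.5, "travel": [-0.043, -0.003, 0.018], "rotation": [-0.016, -0.273, -0.01]}, {"hand": 0.5, "travel": [-0.04, -0.004, 0.023], "rotation": [-0.016, -0.273, -0.01]}, {"hand": 0.5, "travel": [-0.036, -0.004, 0.029], "rotation": [-0.016, -0.273, -0.01]}, {"hand": 0.5, "travel": [-0.032, -0.005, 0.034], "rotation": [-0.016, -0.273, -0.01]}, {"hand": 0.5, "travel": [-0.027, -0.005, 0.038], "rotation": [-0.016, -0.273, -0.01]}, {"hand": 0.5, "travel": [0, 0, 0], "rotation": [0, 0, 0]}]}}

```text
time: 26.3
eef_pos: [0.5579, 0.135, 0.3559]
tcp_rot: [0.739, 0.089, -0.071, -0.664]
contact_force: [-0.2, -0.5, -0.7]
opening: 0.496
```

```bash
cat > ap.py <<'E'
from back import *
import sys
s,p,r=state(); print(s['time'],p,s['contact_force'],s['qpos'])
Rg=nearest(Rlean(-.1),r); d=Rg.as_matrix()[:,1]; g=bar(1.74)+Rg.apply(OFF2)
print('tool err mm',r.inv().apply(g-p)*1000,np.degrees((r.inv()*Rg).as_rotvec()))
rows([(g-d*.05,Rg),(g,Rg)],.5,dmax=.03)
E
python3 ap.py; python3 - <<'E'
from plan import *
for n in ['side','top']:
    im,d=ctrl.read_camera(n); cv2.imwrite(f'pics/bk_{n}.png',cv2.resize(im[80:260,190:370],None,fx=3.3,fy=3.3))
E
```

```text
26.3 [0.5579 0.135  0.3559] [-0.2327 -0.5289 -0.6726] [ 0.1072 -0.0103  1.6844 -0.1071  1.4425 -1.678 ]
tool err mm [  5.513  123.141    0.5085] [0.4712 2.9043 1.0351]
5
[{"hand": 0.5, "travel": [0.007, 0.081, 0.0], "rotation": [0.005, 0.032, 0.012]}, {"hand": 0.5, "travel": [0.008, 0.081, -0.0], "rotation": [0.005, 0.032, 0.012]}, {"hand": 0.5, "travel": [0.008, 0.081, -0.0], "rotation": [0.005, 0.032, 0.012]}, {"hand": 0.5, "travel": [0.0, 0.083, -0.0], "rotation": [0.0, 0.0, 0.0]}, {"hand": 0.5, "travel": [0.0, 0.083, -0.0], "rotation": [0.0, 0.0, 0.0]}]
```

View pics/bk_side.png

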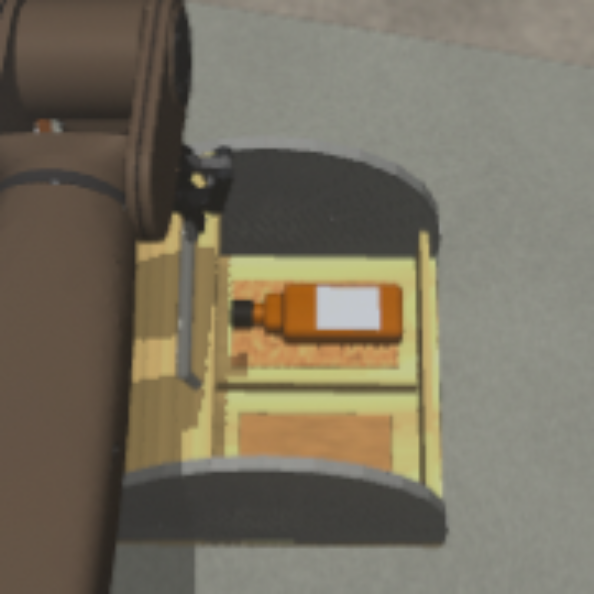

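View pics/bk_top.png

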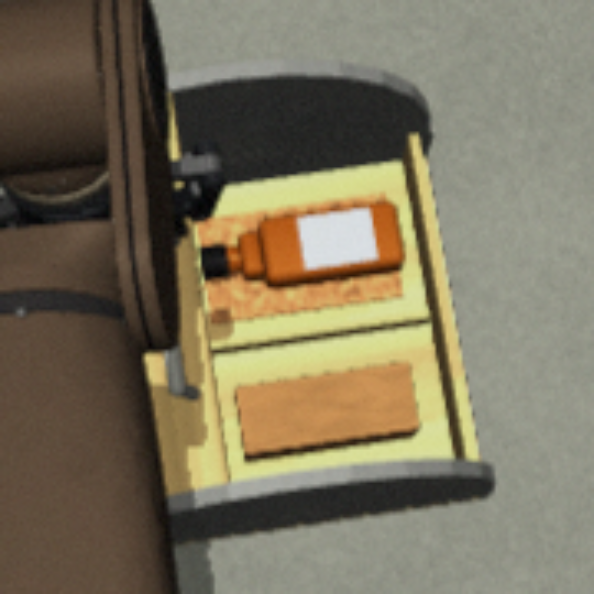

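The flask lies centred on the mat, cap toward the back (side 243,312), and the carton is undisturbed. Now I go back to the bar.

Request:
{"name": "arm_command", "arguments": {"steps": [{"hand": 0.5, "travel": [0.007, 0.081, 0], "rotation": [0.005, 0.032, 0.012]}, {"hand": 0.5, "travel": [0.008, 0.081, 0], "rotation": [0.005, 0.032, 0.012]}, {"hand": 0.5, "travel": [0.008, 0.06, 0], "rotation": [0.005, 0.032, 0.012]}, {"hand": 0.5, "travel": [0, 0, 0], "rotation": [0, 0, 0]}]}}

```text
time: 26.9
eef_pos: [0.5678, 0.1264, 0.2825]
tcp_rot: [0.739, 0.059, -0.057, -0.669]
contact_force: [-0.0, -0.2, -0.5]
opening: 0.498
```

```bash
python3 ap.py
```

```text
26.9 [0.5678 0.1264 0.2825] [-0.0066 -0.1679 -0.4536] [ 0.0879  0.0539  1.7496 -0.1028  1.3373 -1.6228]
tool err mm [-0.1986 48.9601  2.6189] [-0.0098 -0.6415 -0.3862]
3
[{"hand": 0.5, "travel": [-0.002, -0.003, 0.009], "rotation": [-0.0, -0.021, -0.013]}, {"hand": 0.5, "travel": [0.0, 0.083, -0.0], "rotation": [0.0, 0.0, 0.0]}, {"hand": 0.5, "travel": [0.0, 0.083, -0.0], "rotation": [0.0, 0.0, 0.0]}]
```

Request:
{"name": "arm_command", "arguments": {"steps": [{"hand": 0.5, "travel": [0, 0.06, 0.009], "rotation": [0, -0.02, -0.012]}, {"hand": 0.5, "travel": [0, 0.06, 0], "rotation": [0, 0, 0]}, {"hand": 0.5, "travel": [0, 0.05, 0], "rotation": [0, 0, 0]}, {"hand": 0.5, "travel": [0, 0, 0], "rotation": [0, 0, 0]}]}}

```text
time: 27.4
eef_pos: [0.5692, 0.1233, 0.2302]
tcp_rot: [0.739, 0.064, -0.057, -0.668]
contact_force: [-0.2, 0.2, -0.3]
opening: 0.498
```

```bash
python3 ap.py
```

```text
27.4 [0.5692 0.1233 0.2302] [-0.1704  0.1802 -0.3447] [ 0.0822  0.0887  1.809  -0.1055  1.2352 -1.627 ]
tool err mm [-1.3788 -3.4564  0.679 ] [ 0.0057 -0.1459  0.0654]
4
[{"hand": 0.5, "travel": [-0.002, -0.089, 0.001], "rotation": [0.0, -0.002, 0.001]}, {"hand": 0.5, "travel": [-0.002, -0.089, 0.001], "rotation": [0.0, -0.002, 0.001]}, {"hand": 0.5, "travel": [0.0, 0.083, -0.0], "rotation": [0.0, 0.0, 0.0]}, {"hand": 0.5, "travel": [0.0, 0.083, -0.0], "rotation": [0.0, 0.0, 0.0]}]
```

Request:
{"name": "arm_command", "arguments": {"steps": [{"hand": 0, "travel": [0, 0, 0], "rotation": [0, 0, 0]}, {"hand": 0, "travel": [0, 0, 0], "rotation": [0, 0, 0]}, {"hand": 0, "travel": [0, 0, 0], "rotation": [0, 0, 0]}, {"hand": 0, "travel": [0, 0, 0], "rotation": [0, 0, 0]}], "grip_force": 70}}

```text
time: 27.9
eef_pos: [0.5698, 0.1235, 0.2315]
tcp_rot: [0.739, 0.065, -0.057, -0.668]
contact_force: [-0.5, -0.1, -2.4]
opening: 0.107
```

```bash
cat > arc2.py <<'E'
import arc, sys
from arc import *
arc.OFF=OFF+np.array([0,.0045,0]); OFF=arc.OFF
s,p,r=state(); print(s['time'],p,'F',s['contact_force'],'open',s['opening'],'q,rad,y',qest(p,r),'qpos',s['qpos'])
q1,n,l1=float(sys.argv[1]),int(sys.argv[2]),float(sys.argv[3])
q0=qest(p,r)[0]; d=r.as_matrix()[:,1]; l0=np.arctan2(d@N,-d[2]); print('lean',l0)
w=[pose(q0+(q1-q0)*k/n,l0+(l1-l0)*k/n,r) for k in range(1,n+1)]
rows(w,0,dmax=.06,amax=10)
E
python3 arc2.py 0.9 9 0.2
```

```text
27.9 [0.5698 0.1235 0.2315] F [-0.5333 -0.1184 -2.4399] open 0.10685871263961251 q,rad,y (np.float64(1.7357997221759394), np.float64(0.18823971222867258), np.float64(-0.0019502392172810953)) qpos [ 0.0824  0.0878  1.8074 -0.1053  1.2357 -1.627 ]
lean -0.100102228298544
9
[{"hand": 0, "travel": [-0.006, -0.01, -0.056], "rotation": [0.064, -0.005, 0.006]}, {"hand": 0, "travel": [-0.0, -0.008, -0.056], "rotation": [0.064, 0.0, -0.0]}, {"hand": 0, "travel": [0.0, -0.004, -0.057], "rotation": [0.064, 0.0, 0.0]}, {"hand": 0, "travel": [-0.0, -0.001, -0.057], "rotation": [0.064, -0.0, -0.0]}, {"hand": 0, "travel": [-0.0, 0.003, -0.057], "rotation": [0.064, 0.0, 0.0]}, {"hand": 0, "travel": [0.0, 0.006, -0.057], "rotation": [0.064, -0.0, 0.0]}, {"hand": 0, "travel": [-0.0, 0.01, -0.056], "rotation": [0.064, 0.0, -0.0]}, {"hand": 0, "travel": [-0.0, 0.013, -0.055], "rotation": [0.064, -0.0, 0.0]}, {"hand": 0, "travel": [-0.0, 0.016, -0.055], "rotation": [0.064, -0.0, -0.0]}]
```

Gripped (opening 0.107, the same as before). Now I roll it shut.

Request:
{"name": "arm_command", "arguments": {"steps": [{"hand": 0, "travel": [-0.003, -0.01, -0.056], "rotation": [0.064, -0.005, 0.006]}, {"hand": 0, "travel": [0, -0.008, -0.056], "rotation": [0.064, 0, 0]}, {"hand": 0, "travel": [0, -0.004, -0.057], "rotation": [0.064, 0, 0]}, {"hand": 0, "travel": [0, -0.001, -0.057], "rotation": [0.064, 0, 0]}, {"hand": 0, "travel": [0, 0.003, -0.057], "rotation": [0.064, 0, 0]}, {"hand": 0, "travel": [0, 0.006, -0.057], "rotation": [0.064, 0, 0]}]}}

```text
time: 28.65
eef_pos: [0.5833, 0.0487, 0.2431]
tcp_rot: [-0.641, -0.06, 0.066, 0.762]
contact_force: [-6.5, 8.8, 8.6]
opening: 0.109
```

```bash
python3 arc2.py 0.6 8 0.35
```

```text
28.65 [0.5833 0.0487 0.2431] F [-6.487   8.8312  8.5993] open 0.10909492299114538 q,rad,y (np.float64(1.3099428183353046), np.float64(0.18994079974684827), np.float64(-0.002216965317244493)) qpos [-0.1607  0.0932  1.7846  0.1684  1.3189 -1.9574]
lean 0.17090627719776036
8
[{"hand": 0, "travel": [-0.008, 0.004, -0.055], "rotation": [0.043, 0.009, 0.01]}, {"hand": 0, "travel": [-0.0, 0.002, -0.055], "rotation": [0.043, 0.0, -0.0]}, {"hand": 0, "travel": [-0.0, 0.005, -0.055], "rotation": [0.043, -0.0, 0.0]}, {"hand": 0, "travel": [0.0, 0.009, -0.054], "rotation": [0.043, 0.0, -0.0]}, {"hand": 0, "travel": [-0.0, 0.012, -0.053], "rotation": [0.043, -0.0, 0.0]}, {"hand": 0, "travel": [0.0, 0.016, -0.052], "rotation": [0.043, 0.0, -0.0]}, {"hand": 0, "travel": [-0.0, 0.02, -0.051], "rotation": [0.043, -0.0, -0.0]}, {"hand": 0, "travel": [0.0, 0.023, -0.05], "rotation": [0.043, -0.0, 0.0]}]
```

Request:
{"name": "arm_command", "arguments": {"steps": [{"hand": 0, "travel": [-0.005, 0.004, -0.055], "rotation": [0.043, 0.009, 0.01]}, {"hand": 0, "travel": [0, 0.002, -0.055], "rotation": [0.043, 0, 0]}, {"hand": 0, "travel": [0, 0.005, -0.055], "rotation": [0.043, 0, 0]}, {"hand": 0, "travel": [0, 0.009, -0.054], "rotation": [0.043, 0, 0]}, {"hand": 0, "travel": [0, 0.012, -0.053], "rotation": [0.043, 0, 0]}, {"hand": 0, "travel": [0, 0.016, -0.052], "rotation": [0.043, 0, 0]}]}}

```text
time: 29.4
eef_pos: [0.5963, -0.0232, 0.223]
tcp_rot: [-0.566, -0.054, 0.074, 0.819]
contact_force: [-5.5, 4.2, 11.0]
opening: 0.109
```

```bash
python3 arc2.py 0.3 8 0.5
```

```text
29.4 [ 0.5963 -0.0232  0.223 ] F [-5.4965  4.2208 10.9819] open 0.10934981858755843 q,rad,y (np.float64(0.8996511119313213), np.float64(0.19203982119618823), np.float64(-0.0024911898596111466)) qpos [-0.3412  0.1895  1.7378  0.3174  1.4054 -2.1795]
lean 0.3607681158618913
8
[{"hand": 0, "travel": [-0.009, 0.021, -0.044], "rotation": [0.033, 0.019, 0.003]}, {"hand": 0, "travel": [0.0, 0.011, -0.045], "rotation": [0.033, 0.0, -0.0]}, {"hand": 0, "travel": [-0.0, 0.013, -0.044], "rotation": [0.033, 0.0, 0.0]}, {"hand": 0, "travel": [0.0, 0.016, -0.044], "rotation": [0.033, 0.0, -0.0]}, {"hand": 0, "travel": [0.0, 0.018, -0.043], "rotation": [0.033, -0.0, 0.0]}, {"hand": 0, "travel": [0.0, 0.021, -0.041], "rotation": [0.033, 0.0, 0.0]}, {"hand": 0, "travel": [0.0, 0.023, -0.04], "rotation": [0.033, 0.0, -0.0]}, {"hand": 0, "travel": [-0.0, 0.026, -0.039], "rotation": [0.033, 0.0, 0.0]}]
```

Request:
{"name": "arm_command", "arguments": {"steps": [{"hand": 0, "travel": [-0.007, 0.015, -0.05], "rotation": [0.033, 0.019, 0.003]}, {"hand": 0, "travel": [0, 0.014, -0.05], "rotation": [0.033, 0, 0]}, {"hand": 0, "travel": [0, 0.017, -0.05], "rotation": [0.033, 0, 0]}, {"hand": 0, "travel": [0, 0.02, -0.05], "rotation": [0.033, 0, 0]}, {"hand": 0, "travel": [0, 0.023, -0.048], "rotation": [0.033, 0, 0]}]}}

```text
time: 30.02
eef_pos: [0.6051, -0.0741, 0.1843]
tcp_rot: [-0.519, -0.049, 0.077, 0.85]
contact_force: [-4.2, -0.6, 8.7]
opening: 0.109
```

```bash
python3 arc2.py 0.15 8 0.5;  python3 - <<'E'
from plan import *
for n in ['top']:
    im,d=ctrl.read_camera(n); cv2.imwrite(f'pics/cl2_{n}.png',cv2.resize(im[80:260,190:370],None,fx=3.3,fy=3.3))
E
```

```text
30.025 [ 0.6051 -0.0741  0.1843] F [-4.1728 -0.5989  8.6698] open 0.10882086166117927 q,rad,y (np.float64(0.5579518753278634), np.float64(0.19410314140879376), np.float64(-0.0023099079059837463)) qpos [-0.4451  0.3029  1.6972  0.3848  1.4412 -2.308 ]
lean 0.4745552400805526
8
[{"hand": 0, "travel": [-0.008, 0.031, -0.022], "rotation": [0.006, 0.016, 0.001]}, {"hand": 0, "travel": [0.0, 0.014, -0.029], "rotation": [0.006, 0.0, -0.0]}, {"hand": 0, "travel": [0.0, 0.015, -0.028], "rotation": [0.006, -0.0, -0.0]}, {"hand": 0, "travel": [-0.0, 0.016, -0.027], "rotation": [0.006, 0.0, 0.0]}, {"hand": 0, "travel": [-0.0, 0.018, -0.027], "rotation": [0.006, -0.0, -0.0]}, {"hand": 0, "travel": [-0.0, 0.019, -0.026], "rotation": [0.006, 0.0, 0.0]}, {"hand": 0, "travel": [0.0, 0.02, -0.025], "rotation": [0.006, 0.0, 0.0]}, {"hand": 0, "travel": [-0.0, 0.021, -0.024], "rotation": [0.006, 0.0, 0.0]}]
```

View pics/cl2_top.png

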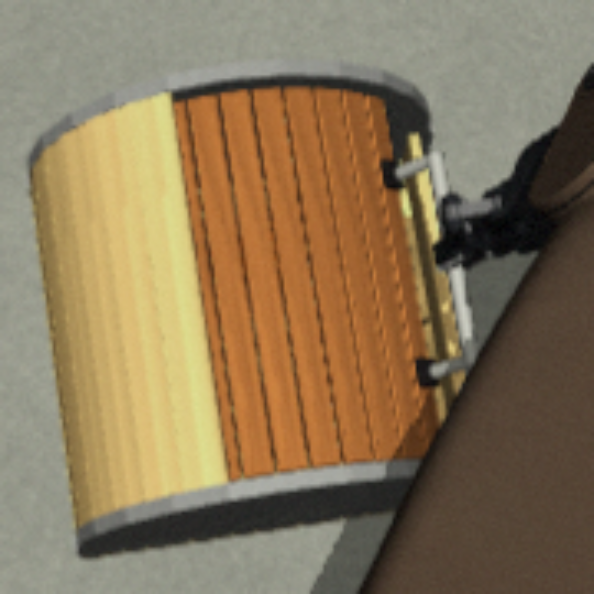

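Request:
{"name": "arm_command", "arguments": {"steps": [{"hand": 0, "travel": [-0.006, 0.034, -0.03], "rotation": [0.01, 0.016, 0]}, {"hand": 0, "travel": [0, 0.028, -0.038], "rotation": [0.008, 0, 0]}, {"hand": 0, "travel": [0, 0.028, -0.038], "rotation": [0.008, 0, 0]}, {"hand": 0, "travel": [0, 0.028, -0.038], "rotation": [0.008, 0, 0]}]}}

```text
time: 30.58
eef_pos: [0.6098, -0.101, 0.1443]
tcp_rot: [-0.511, -0.048, 0.074, 0.855]
contact_force: [-2.8, 0.9, 5.4]
opening: 0.102
```

```bash
python3 arc2.py 0.05 6 0.5; python3 tip.py pics/c3.png
```

```text
30.575 [ 0.6098 -0.101   0.1443] F [-2.7697  0.8794  5.4013] open 0.1019273943208605 q,rad,y (np.float64(0.3066732579478294), np.float64(0.1938229081160982), np.float64(-0.0021951236797632945)) qpos [-0.4849  0.3769  1.6853  0.3921  1.4074 -2.3631]
lean 0.4934571136625065
6
[{"hand": 0, "travel": [-0.008, 0.032, -0.011], "rotation": [0.002, 0.008, 0.009]}, {"hand": 0, "travel": [0.0, 0.016, -0.021], "rotation": [0.002, 0.0, -0.0]}, {"hand": 0, "travel": [-0.0, 0.017, -0.02], "rotation": [0.002, -0.0, 0.0]}, {"hand": 0, "travel": [0.0, 0.018, -0.02], "rotation": [0.002, 0.0, 0.0]}, {"hand": 0, "travel": [0.0, 0.019, -0.019], "rotation": [0.002, 0.0, 0.0]}, {"hand": 0, "travel": [0.0, 0.02, -0.018], "rotation": [0.002, 0.0, 0.0]}]
30.575 [ 0.6098 -0.101   0.1443] 0.1019273943208605 [-2.7697  0.8794  5.4013]
[[332, 163, -8, -6, 14], [331, 162, -6, -6, 17], [340, 164, -11, -6, -9], [333, 163, -9, -7, 12], [331, 161, -4, -8, 18], [333, 162, -7, -9, 13], [334, 154, 13, -10, 6], [339, 163, -10, -10, -4], [331, 157, 5, -10, 17], [339, 164, -12, -10, -3], [331, 158, 3, -10, 18], [332, 159, 0, -10, 15], [331, 159, 0, -11, 19], [332, 162, -8, -11, 18], [332, 158, 2, -11, 16], [331, 160, -3, -12, 20], [340, 163, -10, -12, -5], [332, 160, -3, -13, 18], [332, 161, -6, -14, 19], [342, 163, -11, -14, -10], [341, 163, -11, -14, -7], [334, 162, -9, -14, 14], [332, 157, 4, -15, 18], [340, 162, -9, -15, -3], [333, 159, -2, -16, 17]]
```

View pics/c3.png

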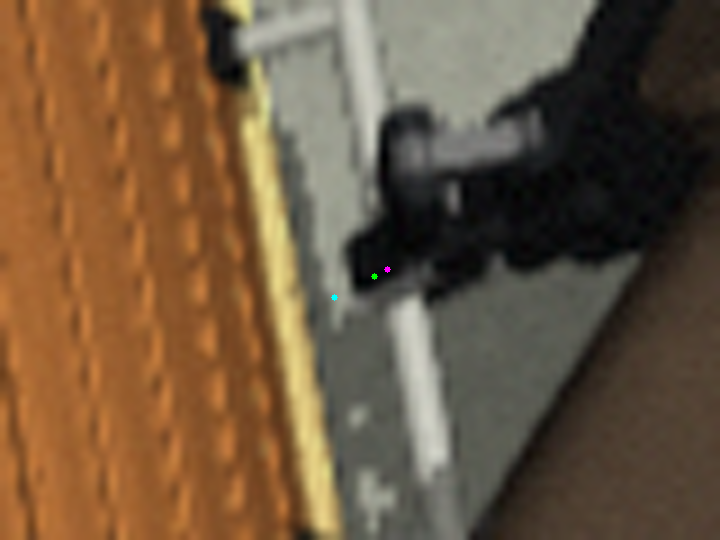

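Request:
{"name": "arm_command", "arguments": {"steps": [{"hand": 0, "travel": [-0.004, 0.038, -0.026], "rotation": [0.002, 0.008, 0.009]}, {"hand": 0, "travel": [0, 0.036, -0.028], "rotation": [0.002, 0, 0]}, {"hand": 0, "travel": [0, 0.036, -0.027], "rotation": [0.002, 0, 0]}, {"hand": 0, "travel": [0, 0.037, -0.026], "rotation": [0.002, 0, 0]}], "grip_force": 90}}

```text
time: 31.12
eef_pos: [0.6124, -0.1163, 0.0973]
tcp_rot: [-0.514, -0.046, 0.074, 0.854]
contact_force: [-4.4, -0.5, 6.5]
opening: 0.1
```

```bash
python3 arc2.py -0.05 5 0.5
```

```text
31.125 [ 0.6124 -0.1163  0.0973] F [-4.3817 -0.5236  6.5133] open 0.1003106467415596 q,rad,y (np.float64(0.049504173865214135), np.float64(0.19206217532109654), np.float64(-0.002072539509671201)) qpos [-0.5013  0.4476  1.6844  0.3857  1.3451 -2.3998]
lean 0.4871719459457342
5
[{"hand": 0, "travel": [-0.007, 0.018, 0.002], "rotation": [0.005, 0.003, 0.005]}, {"hand": 0, "travel": [0.0, 0.01, -0.008], "rotation": [0.005, -0.0, 0.0]}, {"hand": 0, "travel": [-0.0, 0.01, -0.008], "rotation": [0.005, 0.0, -0.0]}, {"hand": 0, "travel": [-0.0, 0.01, -0.007], "rotation": [0.005, -0.0, 0.0]}, {"hand": 0, "travel": [0.0, 0.01, -0.007], "rotation": [0.005, 0.0, 0.0]}]
```

Request:
{"name": "arm_command", "arguments": {"steps": [{"hand": 0, "travel": [0, 0.026, -0.016], "rotation": [0.004, 0, 0]}, {"hand": 0, "travel": [0, 0.026, -0.016], "rotation": [0.004, 0, 0]}, {"hand": 0, "travel": [0, 0.026, -0.016], "rotation": [0, 0, 0]}]}}

```text
time: 31.5
eef_pos: [0.6128, -0.119, 0.0793]
tcp_rot: [-0.509, -0.048, 0.079, 0.856]
contact_force: [-6.9, -2.8, 14.7]
opening: 0.097
```

```bash
python3 arc2.py -0.05 5 0.5|head -2
```

```text
31.5 [ 0.6128 -0.119   0.0793] F [-6.9296 -2.783  14.7219] open 0.09730791010193603 q,rad,y (np.float64(-0.0457321245392697), np.float64(0.19167173190742426), np.float64(-0.002085820351574721)) qpos [-0.5059  0.4794  1.68    0.3895  1.332  -2.4226]
lean 0.4972481964590121
```

Request:
{"name": "arm_command", "arguments": {"steps": [{"hand": 0, "travel": [0, 0.026, -0.014], "rotation": [0, 0, 0]}, {"hand": 0, "travel": [0, 0.026, -0.014], "rotation": [0, 0, 0]}, {"hand": 0, "travel": [0, 0.026, -0.014], "rotation": [0, 0, 0]}]}}

```text
time: 31.88
eef_pos: [0.613, -0.1193, 0.0747]
tcp_rot: [-0.501, -0.05, 0.086, 0.86]
contact_force: [-15.4, -3.0, 31.9]
opening: 0.1
```

```bash
python3 arc2.py -0.05 5 0.5|head -2; python3 tip.py pics/c4.png
```

```text
31.875 [ 0.613  -0.1193  0.0747] F [-15.3756  -2.9609  31.94  ] open 0.09966043344969135 q,rad,y (np.float64(-0.07024618615967511), np.float64(0.19167470133158254), np.float64(-0.002284508712556725)) qpos [-0.5086  0.4968  1.6696  0.3943  1.3467 -2.4395]
lean 0.5157274841992228
31.875 [ 0.613  -0.1193  0.0747] 0.09966043344969135 [-15.3756  -2.9609  31.94  ]
[[334, 167, 1, 2, 11], [334, 166, 2, -3, 14], [334, 165, 5, -3, 14], [334, 164, 7, -5, 14], [336, 169, -7, -6, 12], [335, 169, -7, -7, 16], [335, 165, 3, -8, 14], [337, 169, -8, -8, 11], [343, 170, -11, -9, -8], [344, 170, -11, -10, -10], [335, 166, 0, -10, 17], [335, 167, -3, -11, 18], [335, 168, -6, -11, 19], [338, 168, -6, -11, 10], [336, 166, -1, -12, 16], [336, 165, 2, -13, 15], [342, 169, -9, -13, -1], [336, 167, -4, -13, 17], [337, 168, -7, -13, 15], [343, 169, -10, -13, -4], [336, 164, 4, -14, 16], [335, 164, 4, -14, 19], [339, 168, -7, -15, 10], [344, 169, -10, -15, -6], [336, 168, -7, -16, 20]]
```

View pics/c4.png

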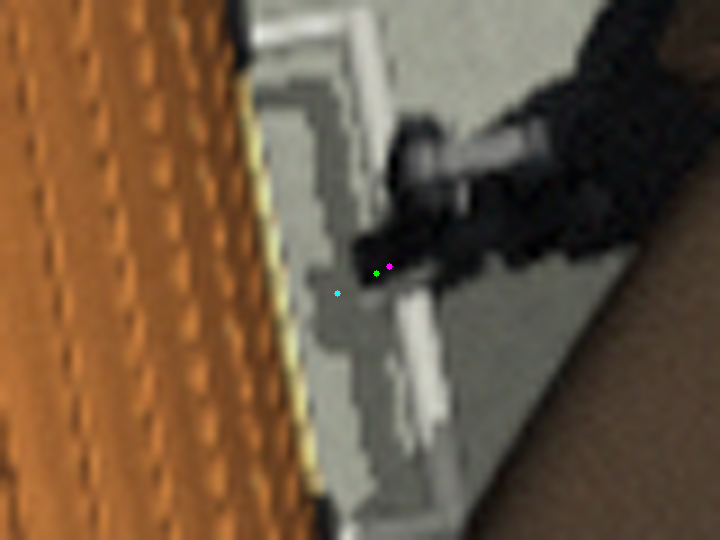

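Request:
{"name": "arm_command", "arguments": {"steps": [{"hand": 0, "travel": [0.004, -0.008, 0.005], "rotation": [0, 0, 0]}, {"hand": 0, "travel": [0, -0.01, 0.006], "rotation": [0, 0, 0]}]}}

```text
time: 32.17
eef_pos: [0.6123, -0.118, 0.0869]
tcp_rot: [-0.498, -0.049, 0.089, 0.861]
contact_force: [-2.4, 2.5, 0.8]
opening: 0.099
```

```bash
python3 arc2.py -0.015 3 0.5
```

```text
32.175 [ 0.6123 -0.118   0.0869] F [-2.4385  2.4914  0.8148] open 0.0988828249666835 q,rad,y (np.float64(-0.006576882525497901), np.float64(0.1920197255569238), np.float64(-0.001973323656619226)) qpos [-0.5075  0.4837  1.6642  0.3929  1.3726 -2.4333]
lean 0.5224017861872648
3
[{"hand": 0, "travel": [-0.006, 0.01, 0.009], "rotation": [-0.015, 0.042, -0.035]}, {"hand": 0, "travel": [0.0, 0.001, -0.001], "rotation": [-0.014, -0.0, 0.0]}, {"hand": 0, "travel": [0.0, 0.001, -0.001], "rotation": [-0.014, 0.0, 0.0]}]
```

Request:
{"name": "arm_command", "arguments": {"steps": [{"hand": 0.4, "travel": [0, 0, 0], "rotation": [0, 0, 0]}, {"hand": 0.4, "travel": [0, 0, 0], "rotation": [0, 0, 0]}, {"hand": 0.4, "travel": [0, 0, 0], "rotation": [0, 0, 0]}, {"hand": 0.4, "travel": [0, -0.06, -0.01], "rotation": [0, 0, 0]}, {"hand": 0.4, "travel": [0, -0.1, -0.01], "rotation": [0, 0, 0]}, {"hand": 0.4, "travel": [0, -0.15, -0.05], "rotation": [0, 0, 0]}, {"hand": 0.4, "travel": [0, -0.15, -0.05], "rotation": [0, 0, 0]}, {"hand": 0.4, "travel": [0, -0.15, -0.1], "rotation": [0, 0, 0]}, {"hand": 0.4, "travel": [0, -0.15, -0.1], "rotation": [0, 0, 0]}]}}

```text
time: 33.3
eef_pos: [0.6542, -0.3155, 0.2417]
tcp_rot: [-0.499, -0.049, 0.09, 0.86]
contact_force: [1.2, -1.0, 0.8]
opening: 0.4
```

```bash
cat > chk.py <<'E'
from plan import *
s,p,r=state(); print(s['time'],p,s['contact_force'])
for n in ['side','top']:
    im,d=ctrl.read_camera(n); cv2.imwrite(f'pics/fin_{n}.png',im); W=cloud(n,d); h=(W-O)@N; t=(W-O)@T; z=W[...,2]-.065
    rad=np.hypot(h,z); k=(rad>.178)&(rad<.205)&(np.abs(t)<.07)&(h<-.16)&(z>-.01)
    print(n,k.sum(),np.percentile(h[k],[5,50,95]),np.percentile(z[k],[5,50,95])+.065)
    if n=='top':
        u=proj(n,bar(0))[0].astype(int); cv2.imwrite('pics/fin_crop.png',cv2.resize(im[u[1]-40:u[1]+40,u[0]-50:u[0]+50],None,fx=7,fy=7,interpolation=cv2.INTER_CUBIC))
E
python3 chk.py
```

```text
33.3 [ 0.6542 -0.3155  0.2417] [ 1.219 -1.044  0.786]
side 153 [-0.1912 -0.1855 -0.1808] [0.0953 0.1003 0.1058]
top 255 [-0.1924 -0.1865 -0.182 ] [0.0959 0.1005 0.1047]
```

View pics/fin_top.png

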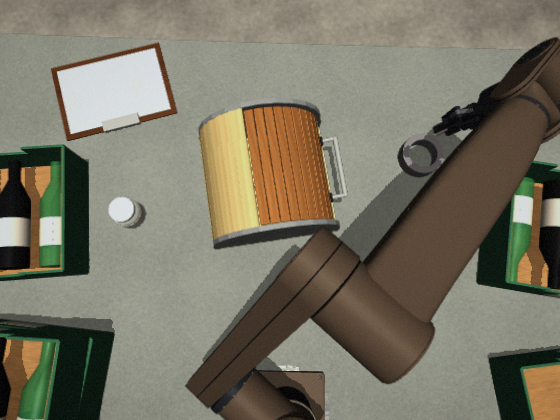

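View pics/fin_crop.png

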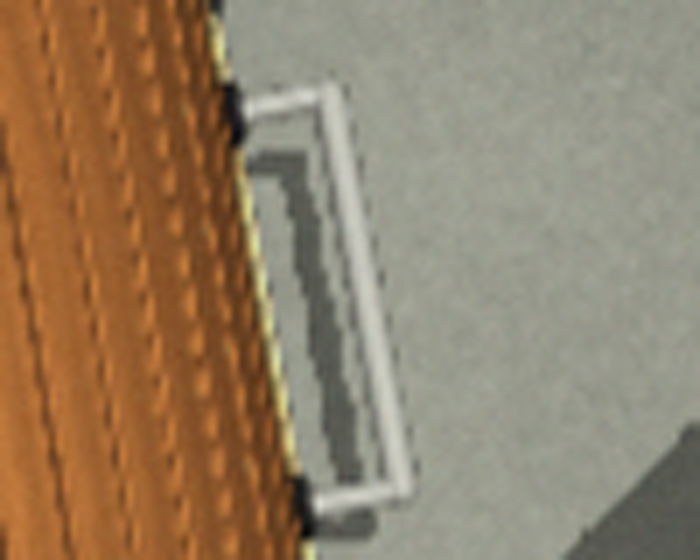

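```bash
python3 -c "
from plant import ctrl
s=ctrl.get_state(); print(s['time'],s['dq'],s['contact_force']); print(ctrl.sign_off())"
```

```text
33.4 [ 0.04931822 -0.01823923  0.10686417  0.0315513  -0.01856632  0.00705723] [-0.56450659  0.07452293  0.38939077]
the job is handed in; nothing more can be done
None
```

I rolled the cover fully open, laid the smaller flask (165 x 58 mm as measured) on the cork mat, and rolled the cover shut. I handed the job in at 33.4 s and it gave no verdict.

**Cover:**
- Opened to about 1.74 rad, read from the bar's position after I let go.
- Pressing it shut, the force climbed to 32 N once the bar's rubber travel was used up. After I eased off, the bar stayed at the shut position.
- The last bar reading put its centre at z of about 95.5 mm, against 97.7 mm expected when shut. The catch is only inferred from this, because the cameras are no better than about 2 mm.

**Flask:** It touched down within about 3 mm of the planned spot, aligned with the mat, and lay flat and centred with its cap toward the back. That is how the pictures showed it before closing. It could not be seen afterwards.

**Bystanders:** The carton looked untouched before closing. In the last top picture the jar and tape were where they started.

**At hand-in:** The gripper was clear of everything with about 0.7 N on the wrist. The arm was still settling slowly, the fastest joint at about 0.1 rad/s.

**What went wrong:** My first grasps of the bar and of the flask both closed on nothing. The fingers reached roughly 12 mm less than the nominal tool frame suggested. I went deeper and both held.

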